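Key the droop-shaft hub

ROBOT

A 6-joint arm with a two-finger parallel gripper is mounted at the origin on the work surface. World frame = base frame: x ahead of the robot, y to its left, z up, the work surface at z = 0. Lengths are in m, angles in rad, forces in N, time in s.
With the tool pointing down it reaches from about 0.35 to 0.85 m from the base axis. Payload 8.1 kg.
Tool frame: the origin (TCP) lies midway between the tips of the shut fingers; the grasp point (between the pads) lies 19 mm behind it; z points along the fingers, y is the line along which they close (so a half turn about z gives the same grasp; the last joint's range is limited). The gripper opens to 93 mm and grips with 3 to 60 N. Pads are 15 mm wide; open, the fingers measure 128 mm over their backs; the gripper's body (75 mm by 188 mm) begins 65 mm behind the grasp point.
Start: joints at [-1.422, 0.13, 1.488, -0, 1.523, -0.085], TCP at [0.139, -0.584, 0.219] pointing down, gripper open.
Joint ranges: [-2.96, 2.96], [-0.89, 2.26], [0.02, 2.5], [-1.34, 4.48], [0, 2.73], [-2.66, 2.66]. Speed limits (rad/s): [2.39, 2.39, 2.79, 3.14, 3.14, 3.14].

INTERFACE

Orientations are given as a rotation vector (axis times angle).
In Python, from plant import read_state, read_camera, get_calibration, close_job gives the robot as it stands.
- The arm moves only by the shell command python3 -m crank 'ROWS' [FORCE]. ROWS is JSON, a list that holds one entry, the list of rows, each a list of 7 numbers: the gripper's target within -1 to 1 (fully open at 1, half-way at 0, shut at -1), then the shift along the tool's x, y, z as a fraction of full scale, then the turn, a rotation vector about the tool's x, y, z as a fraction of full scale. In form: [[[grip, x, y, z, rx, ry, rz], ...]]. A call has exactly 5 rows; each row is the pose to reach, as a shift and turn from the pose commanded when the call began, along the tool's axes at that moment; what a row does not reach only later rows make up. Full scale, the value 1, is 0.5 m for a shift and 90 degrees for a turn. A row lasts 1/8 s, in which the tool goes at most 62.5 mm and 10.7 degrees, less where a joint would pass 70% of its speed; a pose out of reach is approached as far as the arm can. A call with a number of a shift or a turn outside -1 to 1 is refused whole. A call with a gripper value outside its range is refused whole. The fingers move at their own pace and stop on an object; FORCE is the grip in N (left out, the last holds). Time passes only in rows, so rows that repeat a pose let the fingers close, or fill a call up. It gives the time, the measured TCP pose, the force, the opening and the grip force at its end, in the units of the state.
- read_state(): the state, without advancing time (a new reading comes with each control period).
- read_camera(name): name is "side" or "top"; returns the picture (420x560x3 uint8, red, green, blue); there is no depth.
- get_calibration(name): a dict with "fx", "fy", "cx", "cy" (pixels), "eye" and "orientation" of the camera in the world. Camera axes: x right, y down, z forward; pixel columns grow to the right and rows downward; lengths in m; the calibration is good to about 2 mm. A picture is of the moment at which its call begins. get_calibration takes no time and is no camera call.
- close_job(): hands the job in; it is judged then, once.
The state is a dict: "t": time; "q": joint angles; "dq": joint speeds; "joint_torque": joint torques, N m; "tool_pos": TCP position; "orientation": TCP orientation; "force": force on the tool from outside, world axes, zero at the start; "wrist_torque": the same for the moment, N m; "opening": finger opening in m; "gripper_force": force on a finger pad.
Only numpy, scipy, OpenCV 4.12 (cv2) and the standard library are available. Lean on these libraries where they do the work, as an engineer would, in place of code of your own. Each camera call takes 0.05 s, during which the arm holds its last target. There are 200 camera calls.

TASK

Lay the loose steel key down flat in the slot on top of the inclined governor shaft and let go of it. Then slide the hub that has a keyway onto the shaft over the key, pushing it fully home against the collar until the spring catch snaps out in front of it, and let go; push firmly but never ram it. Leave everything else on the shelf where it is.

Things in the scene. Friction and masses are not known exactly. Their poses are not given: they have to be found in the camera images.
- shaft: Steel shaft on a grey pedestal, slanting up 30 degrees above level, 32 mm diameter. Origin on its axis at the face of the dark 52 mm collar (stop for the hub), 115 mm above the shelf. x along it to the free end, z square to it on the slot side (uppermost), y level. Sprung end play: pushed in, it gives way up to 26 mm along -x (3 to 13 N) and returns. Housing from x = -40 mm back: 36 mm above the axis.
- shaft_end (a point): Free end of the shaft, on its axis, x = 98 mm in the shaft's frame, same axes. The last 10 mm is a nose tapering from 32 to 22 mm diameter.
- keyseat (a point): Centre of the flat floor of the key slot, at x = 36, z = 6 mm in the shaft's frame. The slot is a pocket closed at both ends, 64 mm long (x = 4 to 68 mm), 14.4 mm wide, its rims 7 to 8 mm above the floor. The seated key's centre is 8 mm above this point along the shaft's z, up to 2 mm either way along x.
- catch (a joint): Spring catch, a steel dome of 12 mm radius on the shaft's underside at x = 67 mm, standing 5 mm proud. 0 = out, grows as pushed in (m, up to 0.006). Spring 5 N plus 1.3 N per mm: the hub needs about 8 to 20 N along the shaft to ride over it. With the hub home it springs out (below 1 mm) in front of the hub's outer face and holds it.
- key: Loose plain steel bar, 60 mm long (x), 12 mm wide (y), 16 mm high (z), origin at its centre; lies on the shelf on a 12 mm wide side, z up. In the slot its upper 8 mm stand proud of the shaft. 0.09 kg.
- hub: Loose aluminium hub with rounded corners, 60 mm long (x, bore axis), 58 mm wide (y) and high (z), origin at its centre on the bore axis, 29 mm above the shelf. Through bore 34.4 mm with a full-length keyway on the z side (uppermost), 14.4 mm wide, roof 24 mm from the axis. Flat sides at y = +-29 mm, 32 mm high. Either end may go on first. Home: origin at x = 30 mm on the shaft. 0.36 kg.
- plain_hub: A spare of the same size and material with a plain round bore and no keyway, for another shaft; origin at its centre, 29 mm above the shelf. Leave alone.
- spare_lamp: Spare amber lamp on a low cradle, 90 mm long, 52 mm high, origin at its middle, 26 mm above the shelf. Leave alone.
- droop_knob: Brass knob, 60 mm diameter, 50 mm high, origin under its centre. Leave alone.
- pawl: Dark steel ratchet pawl, 130 mm long (x), 14 mm high, origin on its underside. Leave alone.
- gear_cover: Round aluminium gear cover, 130 mm diameter, 33 mm high, origin under its centre. Leave alone.
- wrench: Steel wrench, 170 mm long (x), lying flat. Leave alone.
- oiler: Green oil can, 52 mm diameter, 110 mm high, origin under its centre. Leave alone.
There are look-alikes about, which are no part of the job. Several things have the shape of the key; the one meant has the colours described above. Leave any green look-alike of the hub alone.

How it is judged:
By the outcome, as a careful person would: the job done as asked, in the order asked, and still so for the second after the job is handed in, with the robot touching nothing.
It also fails if it takes over 72 s, if anything falls off the work surface, if the arm or the gripper's body presses on something with over 40 N, if the wrist force passes 120 N, or if a joint passes its speed limit or range.

## Working session

There is one attempt and no reset: what is moved stays moved. The work goes in short steps, Python scripts to look and compute and a shell command to move; the robot and the scene stay as the last step left them, time stands still between calls to the robot, and variables do not carry over. Pictures are saved under pics/ and viewed, at most 10 in all, crops included, and the job is handed in when it is done.

```bash
ls; mkdir -p pics; python3 - <<'E'
from plant import *
import cv2,numpy as np
for n in("top","side"):
    im=read_camera(n); cv2.imwrite(f"pics/{n}0.png",im[:,:,::-1]); 
    c=get_calibration(n); print(n,c)
s=read_state(); print(s)
E
```

```text
pics
top {'fx': 449.9823607868394, 'fy': 449.9823607868394, 'cx': 289.4669558045782, 'cy': 216.53814559882818, 'eye': array([0.50988312, 0.06242151, 1.16986941]), 'orientation': array([-2.17479488,  2.18491209, -0.04367065])}
side {'fx': 452.5578667823606, 'fy': 452.5578667823606, 'cx': 280.9221354832568, 'cy': 217.24297012290748, 'eye': array([0.31357402, 0.73703739, 0.88231313]), 'orientation': array([-0.61182956,  2.71415469, -1.10309779])}
{'t': 0.1, 'q': array([-1.42237810e+00,  1.31088278e-01,  1.48916574e+00, -1.93726133e-05,
        1.52303375e+00, -8.54265876e-02]), 'dq': array([ 4.88491446e-05, -2.12237459e-03, -3.98306779e-03, -8.00605084e-04,
        1.09754352e-03,  1.73534794e-03]), 'joint_torque': array([ 1.11002679e-03, -5.61339605e+01, -4.93093693e+01,  7.71024311e-02,
        2.90249416e-02, -8.05012564e-05]), 'tool_pos': array([ 0.13895268, -0.58314788,  0.21769334]), 'orientation': array([-3.11846071e+00, -3.66290105e-01,  1.14167339e-04]), 'force': array([0.34592139, 0.66756527, 0.06275903]), 'wrist_torque': array([-0.03356009,  0.02581337,  0.01084276]), 'gripper_force': 0.0, 'opening': 0.09293355276523496}
```

View pics/top0.png

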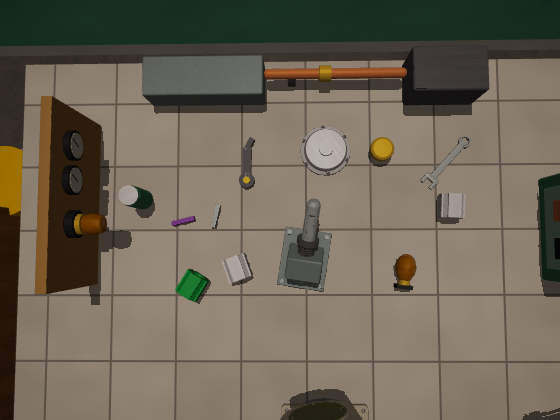

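View pics/side0.png

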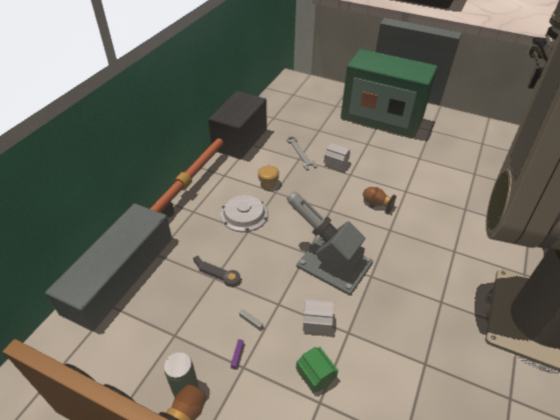

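The top view shows the shaft at about (310,235), the grey key at (215,217), a purple look-alike at (184,221), and grey hubs at (237,269) and (452,206). In the side view these are at (310,215), (251,319), (318,316) and (337,156). I'll zoom in to tell the two hubs apart.

```bash
cat > h.py <<'E'
import numpy as np,cv2
from scipy.spatial.transform import Rotation as R
from plant import *
def cal(n):
    c=get_calibration(n); return c,R.from_rotvec(c["orientation"]).as_matrix()
def ray(n,p):
    c,M=cal(n); d=M@np.array([(p[0]-c["cx"])/c["fx"],(p[1]-c["cy"])/c["fy"],1]); return np.array(c["eye"]),d/np.linalg.norm(d)
def plane(n,p,z):
    e,d=ray(n,p); return e+d*(z-e[2])/d[2]
def tri(a,b):
    e,d=ray("top",a);f,g=ray("side",b)
    t=np.linalg.lstsq(np.c_[d,-g],f-e,rcond=None)[0]; P,Q=e+d*t[0],f+g*t[1]
    return (P+Q)/2,np.linalg.norm(P-Q)
def proj(n,P):
    c,M=cal(n); v=(np.atleast_2d(P)-c["eye"])@M; return np.c_[v[:,0]/v[:,2]*c["fx"]+c["cx"],v[:,1]/v[:,2]*c["fy"]+c["cy"]]
def mont(name,items,w=400,h=300):
    # items: (cam, x0,y0, wpx, hpx)
    ims={n:read_camera(n)[:,:,::-1] for n in {i[0] for i in items}}
    t=[cv2.resize(ims[n][y:y+b,x:x+a],(w,h),interpolation=cv2.INTER_CUBIC) for n,x,y,a,b in items]
    cv2.imwrite(f"pics/{name}.png",np.vstack([np.hstack(t[i:i+2]) for i in range(0,len(t),2)])); return ims
E
python3 - <<'E'
from h import *
mont("m1",[("top",205,200,80,100)[:3]+(80,60) if 0 else ("top",200,235,80,60),("side",290,290,64,48),("top",415,180,80,60),("side",305,132,64,48)])
mont("m2",[("top",260,190,120,90)[:3]+(140,105),("side",270,185,120,90),("top",175,190,80,60),("side",215,295,80,60)])
E
```

```text
(no output)
```

View pics/m1.png

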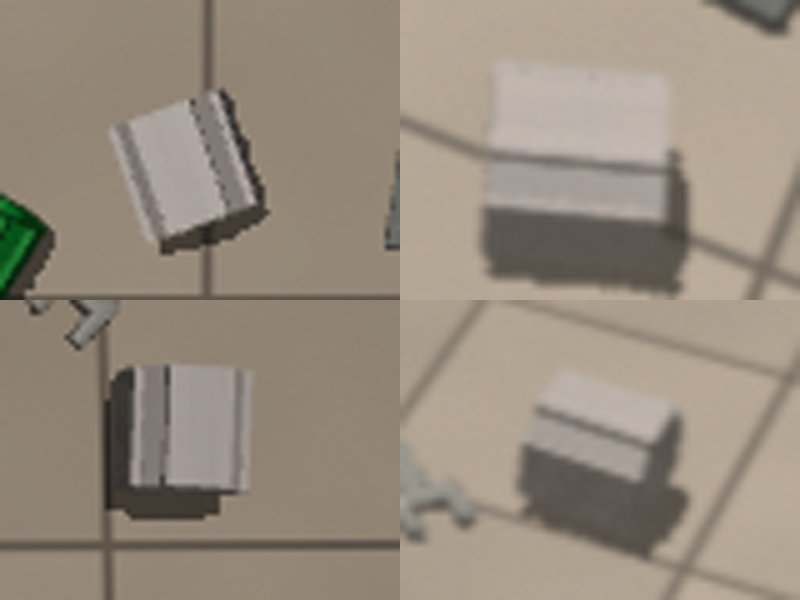

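View pics/m2.png

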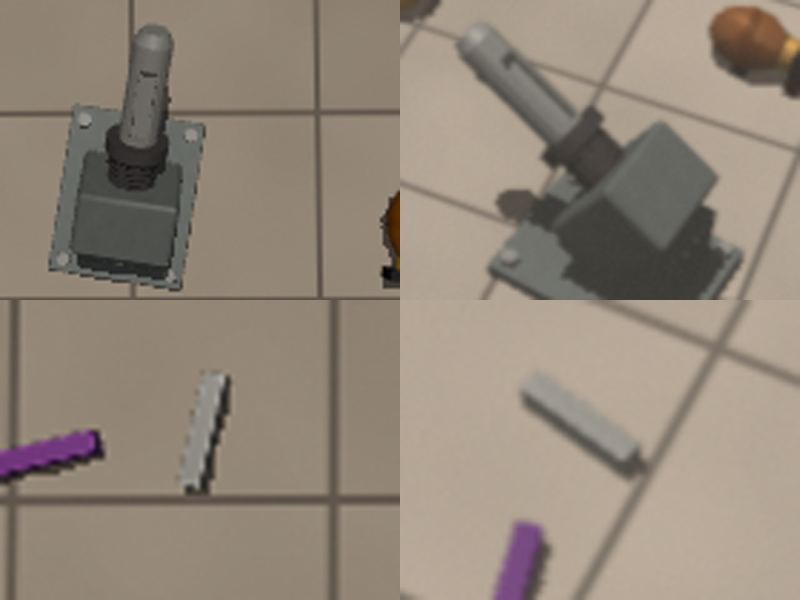

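The shaft, its slot and the key are clear. The hub end faces are in shadow, so I'll brighten those crops and measure with masks in the same script.

```bash
python3 - <<'E'
from h import *
I={n:read_camera(n)[:,:,::-1] for n in("top","side")}
def crop(n,x,y,a,b):
    c=cv2.resize(I[n][y:y+b,x:x+a],(400,300),interpolation=cv2.INTER_CUBIC).astype(float)/255
    return (255*np.clip(c**0.5*1.1 if n=="top" else np.clip(c*2.2,0,1)**.7,0,1)).astype(np.uint8)
cv2.imwrite("pics/m3.png",np.vstack([np.hstack([crop("top",215,245,44,33),crop("side",296,290,48,36)]),np.hstack([crop("top",430,185,44,33),crop("side",318,138,48,36)])]))
for n,rois in(("top",{"key":(204,200,22,34),"hubA":(219,248,36,42),"hubB":(436,186,34,40)}),("side",{"key":(234,306,36,28),"hubA":(300,296,36,36),"hubB":(320,140,34,32)})):
    hsv=cv2.cvtColor(I[n].copy(),cv2.COLOR_BGR2HSV)
    for k,(x,y,w,h) in rois.items():
        s=hsv[y:y+h,x:x+w]; m=((s[...,1]<38)&(s[...,2]>95)).astype(np.uint8)
        cs,_=cv2.findContours(m,cv2.RETR_EXTERNAL,cv2.CHAIN_APPROX_NONE); c=max(cs,key=cv2.contourArea)+np.array([x,y])
        print(n,k,cv2.contourArea(c),cv2.minAreaRect(c),[np.round(q) for q in cv2.boxPoints(cv2.minAreaRect(c)).tolist()] if 0 else np.round(cv2.boxPoints(cv2.minAreaRect(c)),1).tolist())
E
```

```text
top key 77.0 ((214.8823699951172, 215.47061157226562), (4.365641117095947, 22.79834747314453), 14.03624439239502) [[210.0, 226.0], [215.5, 203.89999389648438], [219.8000030517578, 204.89999389648438], [214.1999969482422, 227.10000610351562]]
top hubA 540.0 ((235.94464111328125, 267.8431091308594), (24.850568771362305, 23.741165161132812), 70.55996704101562) [[220.60000610351562, 260.1000061035156], [243.0, 252.1999969482422], [251.3000030517578, 275.6000061035156], [228.89999389648438, 283.5]]
top hubB 503.0 ((452.8054504394531, 205.0859832763672), (23.4971866607666, 24.92414093017578), 2.726310968399048) [[440.5, 217.0], [441.70001220703125, 192.10000610351562], [465.1000061035156, 193.1999969482422], [463.8999938964844, 218.10000610351562]]
side key 148.0 ((250.35691833496094, 318.6950988769531), (26.235042572021484, 7.687728404998779), 36.25383758544922) [[237.5, 314.0], [242.10000610351562, 307.79998779296875], [263.20001220703125, 323.3999938964844], [258.70001220703125, 329.6000061035156]]
side hubA 690.0 ((318.0, 314.0), (30.0, 30.0), 90.0) [[303.0, 299.0], [333.0, 299.0], [333.0, 329.0], [303.0, 329.0]]
side hubB 279.0 ((336.9499816894531, 152.14999389648438), (24.033308029174805, 14.862702369689941), 18.434946060180664) [[323.20001220703125, 155.39999389648438], [327.8999938964844, 141.3000030517578], [350.70001220703125, 148.89999389648438], [346.0, 163.0]]
```

View pics/m3.png

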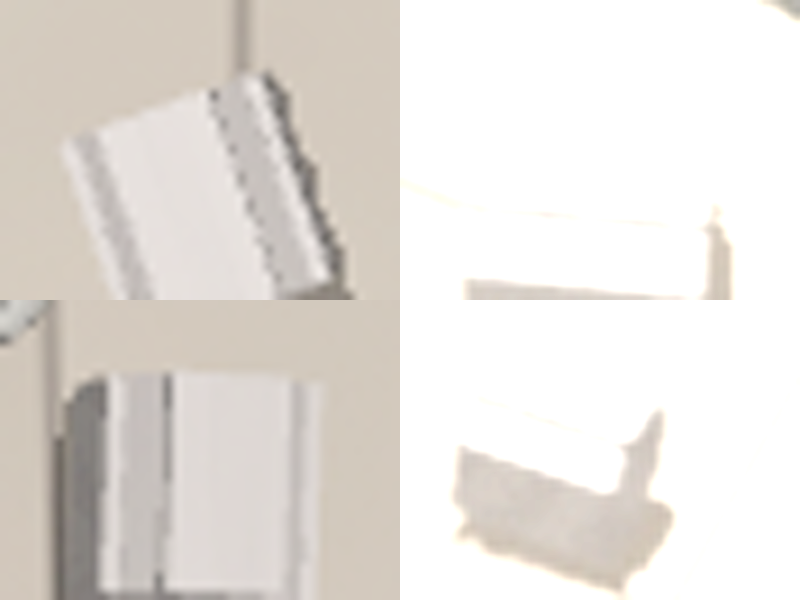

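The crops so far don't show the end faces. I'll look at the visible slivers: hub A's left edge and hub B's right edge in the side view.

```bash
python3 - <<'E'
from h import *
I=np.mean([read_camera("side")[:,:,::-1].astype(float) for _ in range(2)],0)
def c(x,y,a,b,lo,hi):
    g=np.clip((I[y:y+b,x:x+a]-lo)/(hi-lo),0,1)*255
    return cv2.resize(g.astype(np.uint8),(400,480),interpolation=cv2.INTER_NEAREST)
cv2.imwrite("pics/m4.png",np.hstack([c(296,295,40,48,20,220),c(318,138,40,48,20,110)]))
g=I.mean(2).astype(int)
print(g[298:340,299:311]); print(g[145:182,338:356])
E
```

```text
[[165 165 165 165 165 166 166 165 165 165 164 165]
 [165 166 165 165 165 167 168 169 169 170 168 168]
 [165 165 164 165 165 167 173 177 177 177 173 174]
 [165 165 165 165 165 164 174 178 179 180 173 175]
 [164 164 163 164 163 160 171 181 182 183 181 181]
 [164 164 164 164 163 159 170 181 183 184 183 183]
 [164 164 163 164 163 161 171 182 183 182 183 183]
 [163 164 164 164 163 161 171 181 182 181 181 181]
 [164 164 164 164 163 161 171 179 181 180 180 180]
 [163 163 164 164 163 161 171 180 181 180 181 181]
 [164 163 163 163 163 161 170 178 180 180 179 180]
 [163 163 163 162 159 162 172 180 180 179 180 180]
 [162 163 162 162 156 161 175 182 182 182 181 180]
 [153 158 161 162 159 170 181 183 183 182 183 183]
 [129 141 150 155 157 171 181 181 182 182 182 182]
 [121 118 123 134 140 155 166 169 171 174 174 179]
 [142 131 122 120 123 122 125 131 139 144 145 154]
 [162 158 147 138 135 130 121 122 123 120 119 117]
 [165 164 163 160 150 150 152 153 154 153 151 146]
 [165 166 165 164 154 152 158 159 158 157 158 156]
 [166 165 166 165 160 158 158 158 157 157 158 157]
 [166 165 164 164 155 154 157
[... 3118 characters left out ...]
149 129 133 153 165 166]
 [159 158 155 149 142 123 108 120 136 144 150 150 135 125 143 160 166 166]
 [160 160 161 160 159 157 152 145 138 132 128 125 118 124 145 159 163 165]
 [160 162 161 161 162 162 161 159 159 154 141 123 118 125 133 141 149 154]
 [162 161 161 162 162 161 162 162 161 157 141 124 134 148 149 142 135 133]
 [161 162 162 162 162 162 162 162 161 151 131 128 150 165 168 165 162 151]
 [161 161 162 161 161 162 162 162 157 140 126 139 161 169 170 170 168 167]
 [162 162 161 162 161 162 161 159 149 129 130 153 167 170 170 169 169 168]
 [162 161 162 162 161 162 160 154 137 125 141 161 170 170 170 170 169 169]
 [162 161 161 161 161 160 159 146 128 131 155 167 170 170 170 169 170 169]]
```

View pics/m4.png

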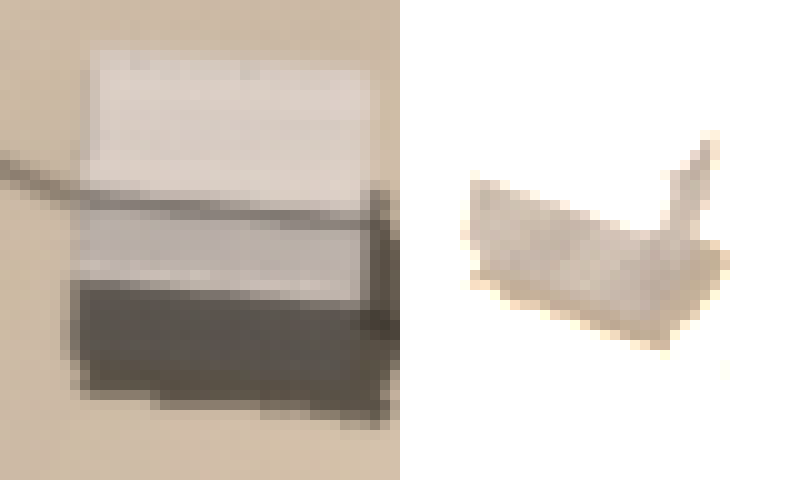

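Still inconclusive, so I'll tell the hubs apart when one is lifted. Next is the numeric fit of the shaft axis from both views.

```bash
cat > shaft.py <<'E'
from h import *
def bandmid(n,a,b,half=14):
    # sub-pixel midline of the grey shaft across the segment a->b
    im=read_camera(n).astype(np.float32); ch=cv2.GaussianBlur(im[...,0]-im[...,2],(0,0),.7) # red-blue: shelf brown high
    a,b=np.array(a,float),np.array(b,float); u=(b-a)/np.linalg.norm(b-a); v=np.array([-u[1],u[0]]); out=[]
    for t in np.arange(0,np.linalg.norm(b-a),1.):
        s=np.arange(-half,half+.1,.25); p=a+t*u+s[:,None]*v
        g=cv2.remap(ch,p[None,:,0].astype(np.float32),p[None,:,1].astype(np.float32),cv2.INTER_LINEAR)[0]
        hi=np.median(g[np.abs(s)>half-4]); lo=np.median(g[np.abs(s)<3]); th=(hi+lo)/2
        k=len(s)//2; i=k
        while i>0 and g[i]<th:i-=1
        j=k
        while j<len(s)-1 and g[j]<th:j+=1
        out.append(((s[i]+s[j])/2,(s[j]-s[i]),hi,lo,*(a+t*u+v*(s[i]+s[j])/2)))
    return np.array(out)
if __name__=="__main__":
    for n,a,b in(("top",(309,240),(314,196)),("side",(325,232),(286,190))):
        o=bandmid(n,a,b); print(n); print(np.round(o,1))
E
python3 shaft.py
```

```text
top
[[ 0.000e+00  0.000e+00  1.800e+00  7.300e+00  3.090e+02  2.400e+02]
 [ 0.000e+00  0.000e+00  1.800e+00  7.600e+00  3.091e+02  2.390e+02]
 [ 0.000e+00  0.000e+00  1.900e+00  7.700e+00  3.092e+02  2.380e+02]
 [ 0.000e+00  0.000e+00  2.000e+00  8.200e+00  3.093e+02  2.370e+02]
 [ 0.000e+00  0.000e+00  2.300e+00  8.300e+00  3.095e+02  2.360e+02]
 [ 0.000e+00  0.000e+00  2.100e+00  8.000e+00  3.096e+02  2.350e+02]
 [ 0.000e+00  0.000e+00  2.000e+00  7.800e+00  3.097e+02  2.340e+02]
 [ 0.000e+00  0.000e+00  1.900e+00  8.000e+00  3.098e+02  2.330e+02]
 [ 0.000e+00  0.000e+00  2.400e+00  8.100e+00  3.099e+02  2.321e+02]
 [ 0.000e+00  0.000e+00  5.100e+00  8.200e+00  3.100e+02  2.311e+02]
 [-2.900e+00  2.220e+01  1.350e+01  8.000e+00  3.073e+02  2.297e+02]
 [ 0.000e+00  1.650e+01  2.150e+01  8.000e+00  3.102e+02  2.291e+02]
 [ 2.000e-01  1.650e+01  2.470e+01  8.100e+00  3.106e+02  2.281e+02]
 [ 0.000e+00  1.600e+01  2.560e+01  8.200e+00  3.105e+02  2.271e+02]
 [-1.000e-01  1.580e+01  2.700e+01  8.100e+00  3.105e+02  2.261e+02]
 [-1.000e-01  1.580e+01  2.770e+01  7.900e+00  3.106e+02  2.2
[... 5317 characters left out ...]
.976e+02]
 [ 0.000e+00  1.350e+01  2.980e+01  1.110e+01  2.923e+02  1.968e+02]
 [ 1.000e-01  1.280e+01  2.980e+01  1.170e+01  2.917e+02  1.960e+02]
 [-1.000e-01  1.180e+01  2.980e+01  1.220e+01  2.909e+02  1.954e+02]
 [-2.000e-01  1.100e+01  2.990e+01  1.470e+01  2.901e+02  1.948e+02]
 [-2.000e-01  1.050e+01  2.990e+01  2.010e+01  2.894e+02  1.941e+02]
 [-6.000e-01  1.080e+01  2.970e+01  2.620e+01  2.885e+02  1.936e+02]
 [ 3.000e+00  7.000e+00  2.960e+01  2.860e+01  2.905e+02  1.904e+02]
 [ 4.100e+00  9.200e+00  2.960e+01  2.920e+01  2.906e+02  1.889e+02]
 [ 4.800e+00  1.100e+01  2.970e+01  2.950e+01  2.904e+02  1.877e+02]
 [ 9.000e-01  1.880e+01  2.980e+01  2.940e+01  2.869e+02  1.896e+02]]
```

```bash
cat > fit.py <<'E'
from h import *
from shaft import bandmid
from scipy.optimize import least_squares
def frame(p):
    x0,y0,psi=p[:3]; M=(R.from_euler('z',psi)*R.from_euler('y',-np.pi/6)).as_matrix(); return np.array([x0,y0,.115]),M
def pt(p,l): o,M=frame(p); return o+np.atleast_2d(l)@M.T
def fit():
    T=bandmid("top",(309,240),(314,196)); S=bandmid("side",(325,232),(286,190)); T=T[13:40,4:]; S=S[14:48,4:]
    ang=np.linspace(0,2*np.pi,73); disc=np.c_[98+0*ang,11*np.cos(ang),11*np.sin(ang)]/1e3
    def res(p,full=False):
        r=[]
        for n,P,off in(("top",T,p[3:5]),("side",S,p[5:7])):
            a,b=proj(n,pt(p,[[0,0,0],[.098,0,0]]))+off; u=(b-a)/np.linalg.norm(b-a)
            r+=list(((P-a)@np.array([-u[1],u[0]]))/3)
        pr=proj("top",pt(p,disc))+p[3:5]; r.append(pr[:,1].min()-196.8)
        # slot front end, on the floor-to-rim edge
        pr=(proj("top",pt(p,[[.068,0,.010]]))+p[3:5])[0]; r.append(pr[1]-215.5)
        ps=proj("side",pt(p,disc))+p[5:7]; u=np.array([-39,-42])/57.3; r.append(((ps-[288.7,193.8])@u).max())
        r+=list(np.array(p[3:7])/1.0)
        return np.array(r)
    s=least_squares(res,[.45,0,-.1,0,0,0,0]); return s.x,res(s.x)
if __name__=="__main__":
    p,r=fit(); print(np.round(p,4),np.round(r[-7:],2),"rms",np.sqrt((r[:-7]**2).mean())*3)
    for l in([0,0,0],[.036,0,.006],[.098,0,0]): print(l,np.round(pt(p,[l])[0],4))
    print("tilt:", end=" ")
    T=bandmid("top",(309,240),(314,196));S=bandmid("side",(325,232),(286,190))
    f=lambda P:[np.array(q) for q in (P[2],P[-3])]
    def pl(n,P):
        vx,vy,x,y=cv2.fitLine(P.astype(np.float32),cv2.DIST_HUBER,0,.01,.01).ravel(); e,d1=ray(n,(x,y));_,d2=ray(n,(x+20*vx,y+20*vy)); N=np.cross(d1,d2); return N/np.linalg.norm(N),e
    n1,e1=pl("top",T[13:40,4:]);n2,e2=pl("side",S[14:48,4:]); d=np.cross(n1,n2); d/=np.linalg.norm(d); d*=np.sign(d[2])
    print(np.degrees(np.arcsin(d[2])),np.arctan2(d[1],d[0]))
    A=np.array([n1,n2,[0,0,1]]); print("axis at z=.115",np.linalg.solve(A,[n1@e1,n2@e2,.115]))
    k=tri((214.9,215.5),(250.36,318.7)); print("key tri",k)
    q=np.array([(212.1,226.5),(217.6,204.4)]); a,b=[plane("top",x,.016) for x in q]; print("key ends",a,b,np.linalg.norm(a-b),"yaw",np.arctan2(*(b-a)[1::-1]))
    q=[(239.8,310.9),(260.95,326.5)]; a,b=[plane("side",x,.010) for x in q]; print("key side",a,b,np.linalg.norm(a-b),"mid",(a+b)/2,"yaw",np.arctan2(*(a-b)[1::-1]))
    bx=[[220.6,260.1],[243,252.2],[251.3,275.6],[228.9,283.5]]
    for nm,bx in(("A",bx),("B",[[440.5,217],[441.7,192.1],[465.1,193.2],[463.9,218.1]])):
        w=np.array([plane("top",x,.05) for x in bx]); print(nm,np.round(w[:,:2],4).tolist(),w.mean(0))
E
python3 fit.py
```

```text
[ 0.5254  0.0394 -0.1186 -0.1058  0.4736 -0.3969 -0.4477] [ 1.13 -1.62 -0.6  -0.11  0.47 -0.4  -0.45] rms 0.22239847231008697
[0, 0, 0] [0.5254 0.0394 0.115 ]
[0.036, 0, 0.006] [0.5534 0.0361 0.1382]
[0.098, 0, 0] [0.6097 0.0294 0.164 ]
tilt: 32.65639461394639 -0.1069228618361233
axis at z=.115 [0.52850045 0.03883402 0.115     ]
key tri (array([0.58539224, 0.27986953, 0.01417799]), np.float64(0.0014689815248346387))
key ends [0.55622742 0.286333   0.016     ] [0.61327162 0.2724486  0.016     ] 0.05870960509797443 yaw -0.23875477539903972
key side [0.61790749 0.27040898 0.01      ] [0.55767266 0.28509413 0.01      ] 0.06199909950489852 mid [0.58779008 0.27775155 0.01      ] yaw -0.23913340493230034
A [[0.4711, 0.258], [0.4905, 0.2022], [0.4326, 0.1814], [0.4133, 0.237]] [0.45189968 0.21962548 0.05      ]
B [[0.5757, -0.2878], [0.6376, -0.2923], [0.6345, -0.3499], [0.5726, -0.3452]] [ 0.60509417 -0.31881313  0.05      ]
```

```bash
python3 - <<'E'
from h import *
from fit import *
p,r=fit()
for n,off in(("top",p[3:5]),("side",p[5:7])):
    im=np.mean([read_camera(n) for _ in range(2)],0).mean(2).astype(np.float32)
    xs=np.arange(-6,110,3)/1e3
    print(n)
    for x in xs:
        row=[]
        for y in np.arange(-18,19,3)/1e3:
            z=max(.006,np.sqrt(max(0,.016**2-y*y)))
            q=proj(n,pt(p,[[x,y,z]]))[0]+off
            row.append(int(cv2.remap(im,np.float32([[q[0]]]),np.float32([[q[1]]]),cv2.INTER_LINEAR)[0,0]))
        print(int(x*1e3),row)
E
```

```text
top
-6 [41, 44, 44, 45, 46, 47, 47, 46, 47, 46, 44, 44, 44]
-3 [44, 44, 45, 45, 46, 46, 46, 46, 46, 46, 51, 54, 44]
0 [44, 44, 48, 54, 62, 69, 75, 76, 72, 83, 79, 76, 46]
3 [44, 45, 60, 79, 86, 94, 98, 101, 99, 97, 92, 83, 52]
6 [45, 45, 66, 83, 93, 95, 95, 94, 94, 94, 91, 83, 58]
9 [53, 45, 64, 83, 91, 97, 98, 96, 95, 73, 89, 84, 59]
12 [63, 46, 66, 82, 95, 103, 103, 102, 101, 93, 89, 86, 62]
15 [54, 44, 63, 81, 97, 101, 103, 103, 103, 95, 90, 83, 75]
18 [63, 45, 68, 81, 99, 103, 103, 102, 102, 86, 92, 83, 88]
21 [73, 47, 69, 83, 98, 103, 103, 103, 101, 73, 90, 80, 94]
24 [47, 50, 69, 84, 97, 103, 103, 103, 102, 69, 90, 80, 94]
27 [46, 50, 72, 84, 96, 103, 103, 103, 102, 85, 88, 80, 104]
30 [42, 48, 71, 83, 94, 99, 103, 102, 101, 91, 89, 79, 108]
33 [63, 57, 72, 81, 97, 103, 103, 103, 101, 96, 89, 84, 107]
36 [79, 59, 73, 83, 90, 103, 103, 102, 101, 98, 89, 79, 104]
39 [68, 60, 71, 84, 76, 102, 103, 102, 102, 97, 90, 76, 112]
42 [62, 60, 75, 85, 70, 102, 103, 102, 101, 98, 89, 76, 117]
45 [109, 61, 78, 88, 89, 102, 103, 102, 101, 90, 89, 77, 124]
48 [120, 61, 77, 85, 100, 103, 103, 
[... 3152 characters left out ...]
117, 96, 87]
81 [146, 129, 134, 129, 126, 127, 128, 129, 128, 128, 116, 96, 87]
84 [146, 129, 134, 130, 126, 126, 129, 129, 128, 129, 116, 97, 87]
87 [147, 132, 136, 133, 130, 132, 136, 138, 141, 138, 120, 101, 91]
90 [149, 138, 141, 139, 136, 139, 146, 154, 161, 154, 132, 111, 102]
93 [153, 146, 149, 146, 140, 140, 147, 154, 164, 156, 131, 110, 105]
96 [155, 152, 153, 152, 149, 145, 143, 149, 158, 152, 129, 108, 110]
99 [155, 154, 155, 154, 154, 151, 149, 148, 151, 150, 140, 124, 134]
102 [155, 155, 155, 155, 156, 156, 155, 154, 155, 155, 151, 127, 147]
105 [156, 156, 155, 156, 156, 156, 156, 156, 156, 157, 155, 130, 138]
108 [156, 156, 156, 156, 156, 156, 156, 157, 157, 157, 157, 140, 127]
```

Both views agree on the shaft to about 1 mm: the slot front is at about 68, the nose starts at about 88 and the collar is at 0. Next is a helper that converts a target pose into row units.

```bash
cat > go.py <<'E'
import sys
from h import *
O=np.array([.5254,.0394,.115]);PSI=-.115
def rot(yaw,tilt): return (R.from_euler('z',yaw)*R.from_euler('y',-tilt)).as_matrix()@np.diag([1,-1,-1])
SM=rot(PSI,np.pi/6)@np.diag([1,-1,-1])
def sh(x,y,z): return O+SM@(np.array([x,y,z])/1e3)
def plan(pos,yaw,tilt=0):
    s=read_state(); A=R.from_rotvec(s["orientation"]).as_matrix(); B=rot(yaw,tilt)
    d=A.T@(np.array(pos)-s["tool_pos"]); w=R.from_matrix(A.T@B).as_rotvec()
    print("rows: ",np.round(d/.5,4).tolist(),np.round(w/(np.pi/2),4).tolist(),"mm",np.round(d*1e3,1),"deg",np.round(np.degrees(w),1))
def st():
    s=read_state(); print("t",round(s["t"],2),"tcp",np.round(s["tool_pos"],4),"F",np.round(s["force"],1),"shaftF",np.round(SM.T@s["force"],1),"open",round(s["opening"],4),"gf",round(s["gripper_force"],1),"q",np.round(s["q"],2),
     "shaftpos mm",np.round(SM.T@(s["tool_pos"]-O)*1e3,1))
st()
if len(sys.argv)>1:
    a=[float(x) for x in sys.argv[2:]]
    if sys.argv[1]=="w": plan(a[:3],a[3],a[4] if len(a)>4 else 0)
    else: plan(sh(*a[:3]),PSI,np.pi/6)
E
python3 go.py w .5868 .2785 .15 -.239
```

```text
t 1.1 tcp [ 0.139  -0.5837  0.2186] F [ 0.4 -0.1 -0.2] shaftF [ 0.3 -0.1 -0.4] open 0.0927 gf 0.0 q [-1.42  0.13  1.49  0.    1.52 -0.09] shaftpos mm [-218.7 -663.3  245.9]
rows:  [1.2706, -1.47, 0.1374] [-0.0, -0.0, 0.301] mm [ 635.3 -735.    68.7] deg [-0.  -0.  27.1]
```

```bash
python3 -m crank '[[[1,0.08,-0.1,-0.03,0,0,0],[1,0.16,-0.19,-0.06,0,0,0],[1,0.24,-0.28,-0.06,0,0,0],[1,0.32,-0.37,-0.06,0,0,0],[1,0.4,-0.46,-0.06,0,0,0]]]' 20
python3 -m crank '[[[1,0.08,-0.1,0,0,0,0],[1,0.16,-0.19,0,0,0,0],[1,0.24,-0.28,0,0,0,0],[1,0.32,-0.37,0,0,0,0],[1,0.4,-0.46,0,0,0,0]]]'
python3 go.py w .5868 .2785 .15 -.239
```

```text
t: 1.72
tool_pos: [0.2809, -0.3119, 0.2489]
orientation: [3.119, 0.366, 0.001]
force: [0.9, -0.5, 0.7]
opening: 0.0931
gripper_force: 0.0
t: 2.35
tool_pos: [0.4223, -0.0416, 0.2491]
orientation: [3.12, 0.366, 0.002]
force: [0.9, -0.2, 0.9]
opening: 0.0929
gripper_force: 0.0
t 2.35 tcp [ 0.4223 -0.0416  0.2491] F [ 0.9 -0.2  0.9] shaftF [ 1.2 -0.1  0.3] open 0.0929 gf 0.0 q [-0.22 -0.37  1.9  -0.    1.62  1.12] shaftpos mm [-13.6 -92.3 162.7]
rows:  [0.4681, -0.5467, 0.1984] [0.0003, -0.0009, 0.301] mm [ 234.1 -273.3   99.2] deg [ 0.  -0.1 27.1]
```

```bash
python3 -m crank '[[[1,0.08,-0.09,0,0,0,0.06],[1,0.16,-0.18,0.0,0,0,0.12],[1,0.24,-0.28,0.02,0,0,0.18],[1,0.32,-0.37,0.06,0,0,0.24],[1,0.4,-0.46,0.12,0,0,0.3]]]'
python3 go.py w .5868 .2785 .06 -.239
```

```text
t: 2.98
tool_pos: [0.5609, 0.2227, 0.1927]
orientation: [-3.118, 0.376, -0.004]
force: [0.2, -0.0, 1.1]
opening: 0.0927
gripper_force: 0.0
t 2.98 tcp [0.5609 0.2227 0.1927] F [ 0.2 -0.   1.1] shaftF [ 0.7 -0.   0.9] open 0.0927 gf 0.0 q [ 0.29  0.15  1.51 -0.    1.47  2.1 ] shaftpos mm [ 51.2 186.1  60.1]
rows:  [0.0231, -0.1204, 0.2655] [-0.0009, -0.0015, -0.0006] mm [ 11.6 -60.2 132.8] deg [-0.1 -0.1 -0.1]
```

```bash
python3 -m crank '[[[-0.3,0.023,-0.06,0.05,0,0,0],[-0.3,0.023,-0.12,0.12,0,0,0],[-0.3,0.023,-0.12,0.2,0,0,0],[-0.3,0.023,-0.12,0.266,0,0,0],[-0.3,0.023,-0.12,0.266,0,0,0]]]'
python3 - <<'E'
from h import *
mont("m5",[("top",175,180,80,60),("side",215,285,80,60)],400,300)
E
python3 go.py w .5868 .2785 .010 -.239
```

```text
t: 3.6
tool_pos: [0.5819, 0.2749, 0.0554]
orientation: [3.116, -0.371, -0.01]
force: [-1.1, -1.5, 0.0]
opening: 0.0475
gripper_force: 0.0
t 3.7 tcp [0.5851 0.276  0.0601] F [-0.2  0.3  0. ] shaftF [-0.2  0.3  0.1] open 0.0393 gf 0.0 q [0.36 0.37 1.5  0.   1.27 2.17] shaftpos mm [  0.4 241.9 -63.7]
rows:  [0.002, -0.0057, 0.1002] [-0.0002, -0.0002, 0.0009] mm [ 1.  -2.8 50.1] deg [-0.  -0.   0.1]
```

View pics/m5.png

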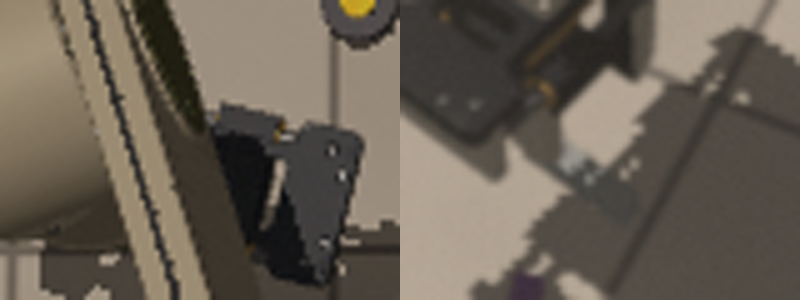

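The key shows between the fingers, at about (275,195) in the top crop, so I'll descend and grip.

```bash
python3 -m crank '[[[-0.3,0.002,-0.006,0.04,0,0,0],[-0.3,0.002,-0.006,0.08,0,0,0],[-0.3,0.002,-0.006,0.1,0,0,0],[-0.3,0.002,-0.006,0.1,0,0,0],[-1,0.002,-0.006,0.1,0,0,0]]]' 15
python3 -m crank '[[[-1,0,0,0,0,0,0],[-1,0,0,0,0,0,0],[-1,0,0,0,0,0,0],[-1,0,0,0,0,0,0],[-1,0,0,0,0,0,0]]]'
python3 go.py w .5868 .2785 .20 -.239
```

```text
t: 4.32
tool_pos: [0.5868, 0.2786, 0.0095]
orientation: [-3.119, 0.372, -0.001]
force: [-0.5, -0.0, 0.9]
opening: 0.0267
gripper_force: 0.0
t: 4.95
tool_pos: [0.587, 0.2788, 0.0099]
orientation: [-3.119, 0.372, -0.002]
force: [-1.2, -0.6, 6.0]
opening: 0.0117
gripper_force: 15.0
t 4.95 tcp [0.587  0.2788 0.0099] F [-1.2 -0.6  6. ] shaftF [ 2.1 -0.8  5.8] open 0.0117 gf 15.0 q [ 0.36  0.44  1.51 -0.    1.19  2.17] shaftpos mm [ -23.3  244.9 -107.9]
rows:  [0.0001, 0.0004, -0.3801] [-0.0004, -0.0007, 0.001] mm [ 1.000e-01  2.000e-01 -1.901e+02] deg [-0.  -0.1  0.1]
```

```bash
python3 -m crank '[[[-1,0,0,-0.05,0,0,0],[-1,0,0,-0.15,0,0,0],[-1,0,0,-0.27,0,0,0],[-1,0,0,-0.39,0,0,0],[-1,0,0,-0.44,0,0,0]]]' 25
python3 go.py s 36 0 80
```

```text
t: 5.58
tool_pos: [0.5879, 0.2792, 0.234]
orientation: [-3.117, 0.372, -0.008]
force: [0.2, 0.3, -1.3]
opening: 0.0113
gripper_force: 25.0
t 5.58 tcp [0.5879 0.2792 0.234 ] F [ 0.2  0.3 -1.3] shaftF [-0.5  0.3 -1.2] open 0.0113 gf 25.0 q [0.36 0.26 1.32 0.   1.56 2.17] shaftpos mm [ 89.4 245.4  85.8]
rows:  [-0.0265, 0.4978, 0.0617] [0.0184, 0.3297, -0.0766] mm [-13.2 248.9  30.8] deg [ 1.7 29.7 -6.9]
```

```bash
python3 -m crank '[[[-1,-0.01,0.1,0,0.004,0.07,-0.016],[-1,-0.02,0.2,0,0.008,0.14,-0.032],[-1,-0.026,0.3,0.02,0.012,0.21,-0.048],[-1,-0.026,0.4,0.04,0.016,0.28,-0.064],[-1,-0.0265,0.498,0.061,0.0184,0.3297,-0.0766]]]'
python3 -m crank '[[[-1,0,0,0,0,0,0],[-1,0,0,0,0,0,0],[-1,0,0,0,0,0,0],[-1,0,0,0,0,0,0],[-1,0,0,0,0,0,0]]]'
python3 go.py s 36 0 80
python3 - <<'E'
from h import *
mont("m6",[("top",270,170,80,60),("side",255,155,120,90)],400,300)
E
```

```text
t: 6.2
tool_pos: [0.5139, 0.0388, 0.1974]
orientation: [2.999, -0.168, 0.799]
force: [-0.4, 1.5, 0.0]
opening: 0.0116
gripper_force: 25.0
t: 6.82
tool_pos: [0.5154, 0.0403, 0.1988]
orientation: [3.002, -0.17, 0.795]
force: [-0.2, 0.3, -0.8]
opening: 0.012
gripper_force: 25.0
t 6.83 tcp [0.5154 0.0403 0.1988] F [-0.2  0.3 -0.8] shaftF [-0.6  0.3 -0.6] open 0.012 gf 25.0 q [ 0.03 -0.63  2.25 -0.09  1.01  1.75] shaftpos mm [33.2 -0.2 77.6]
rows:  [0.0057, -0.0004, -0.0048] [0.0013, 0.0036, 0.0015] mm [ 2.8 -0.2 -2.4] deg [0.1 0.3 0.1]
```

View pics/m6.png

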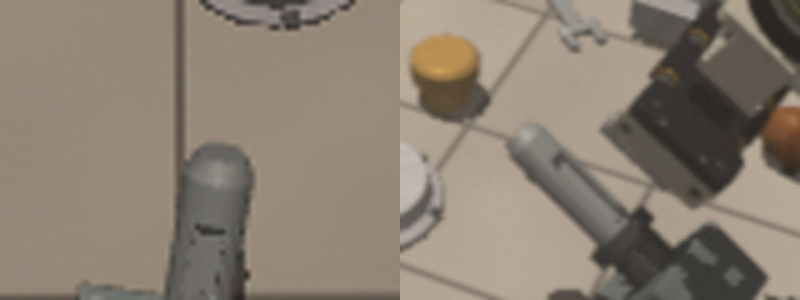

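```bash
python3 - <<'E'
from h import *
s=read_state(); A=R.from_rotvec(s["orientation"]).as_matrix()
L=np.array([[0,0,0],[30,0,2],[-30,0,2],[0,0,-84]])/1e3
P=s["tool_pos"]+L@A.T
for n,(x,y,k) in(("top",(270,170,5)),("side",(255,155,400/120))):
    q=proj(n,P); print(n,np.round(q,1).tolist(),np.round((q-[x,y])*k).tolist())
E
python3 - <<'E'
from h import *
mont("m7",[("top",250,195,120,90),("side",295,165,80,60)],400,300)
E
```

```text
top [[309.5, 241.7], [311.0, 229.0], [308.1, 253.2], [308.0, 262.3]] [[198.0, 358.0], [205.0, 295.0], [191.0, 416.0], [190.0, 462.0]]
side [[327.4, 199.5], [317.0, 190.6], [336.9, 209.2], [348.7, 181.3]] [[241.0, 148.0], [207.0, 119.0], [273.0, 181.0], [312.0, 88.0]]
```

View pics/m7.png

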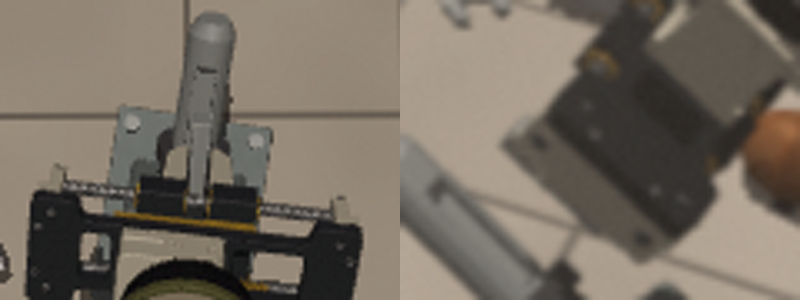

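The key is held straight and in line with the slot; its front end is at about (310,232) in the full top image. I'll measure its position in the hand numerically.

```bash
cat > inhand.py <<'E'
from h import *
s=read_state(); A=R.from_rotvec(s["orientation"]).as_matrix()
im=np.mean([read_camera("top") for _ in range(2)],0).mean(2).astype(np.float32)
off=np.array([-.1,.47])
for x in range(10,44,2):
    P=s["tool_pos"]+np.array([[x,y,-6] for y in range(-14,15,2)])/1e3@A.T
    q=(proj("top",P)+off).astype(np.float32); print(x,cv2.remap(im,q[None,:,0],q[None,:,1],cv2.INTER_LINEAR)[0].astype(int))
E
python3 inhand.py
```

```text
10 [113 119 116  99 101 110 109 108 108 100  81 103 120 105  79]
12 [ 95 103 106 101  99 111 109 109 109 123  82  85  83  69  54]
14 [ 94  88  91  96  92 111 110 108 108 111  59  72  62  50  46]
16 [ 92  87  92  95  93 112 109 109 109 108  64  71  51  47  46]
18 [ 92  93 101 103 107 112 109 109 109 105  77  76  46  47  49]
20 [ 92  93 101  98 106 113 110 109 109 102  80  77  53  47  72]
22 [ 92  95 102  95 107 112 110 109 108  96  78  74  52  46  59]
24 [ 92 100  77  98 118 115 110 109 109  99  86  77  56  44  56]
26 [ 93  97  67 103 128 119 113 110 109 101  90  77  59  46  64]
28 [ 93  91  70 106 125 125 126 119 120 109  92  77  59  48  70]
30 [ 93  90  78 104  99 101 105 107 110 107  91  76  58  48  76]
32 [ 92  93  93 103  98 100 101 101 101 107  90  78  62  48  54]
34 [ 91  91  96 100  95 100 100 100 101 113  88  81  62  48  48]
36 [ 92  94  99 103 100 102 102 102 102 100  85  81  60  44  45]
38 [ 90  97 102 105 105 105 107 107 103  92  85  82  61  44  46]
40 [ 91  97 103 105 106 106 107 106 102  90  86  82  65  55  58]
42 [ 91  96 103 105 106 106 107 106  92  82  87  81  68  62  74]
```

```bash
python3 go.py s 37 0 32
```

```text
t 7.12 tcp [0.515  0.0397 0.1986] F [ 0.6 -0.7 -1.2] shaftF [ 0.  -0.6 -1.4] open 0.0117 gf 25.0 q [ 0.03 -0.63  2.25 -0.09  1.01  1.75] shaftpos mm [32.8 -0.9 77.6]
rows:  [0.0089, -0.002, 0.0911] [0.0016, 0.0035, 0.0009] mm [ 4.5 -1.  45.5] deg [0.1 0.3 0.1]
```

```bash
python3 -m crank '[[[-1,0.003,-0.001,0.03,0.0016,0.0035,0.001],[-1,0.006,-0.002,0.06,0.0016,0.0035,0.001],[-1,0.0085,-0.002,0.09,0.0016,0.0035,0.001],[-1,0.0085,-0.002,0.09,0.0016,0.0035,0.001],[-1,0.0085,-0.002,0.09,0.0016,0.0035,0.001]]]'
python3 go.py s 37 0 24; python3 inhand.py
```

```text
t: 7.75
tool_pos: [0.5409, 0.0375, 0.1621]
orientation: [3.001, -0.173, 0.805]
force: [-0.1, -0.5, -1.2]
opening: 0.0115
gripper_force: 25.0
t 7.75 tcp [0.5409 0.0375 0.1621] F [-0.1 -0.5 -1.2] shaftF [-0.6 -0.5 -1. ] open 0.0115 gf 25.0 q [ 0.02 -0.51  2.25 -0.09  0.89  1.75] shaftpos mm [37.1 -0.1 33. ]
rows:  [-0.0001, -0.0001, 0.018] [0.0, -0.0003, -0.0002] mm [-0.1 -0.1  9. ] deg [ 0. -0. -0.]
10 [109 113 119  80 106 111 108 107 107  92  65 118 117 106  87]
12 [ 96 103 112 112 123 113 108 108 107  88  70 105 103  78  56]
14 [ 87  93  98 104  99 109 109 108 107  89  75  87  82  69  60]
16 [ 86  93  98 102  95 110 109 108 107  95  88  88  81  68  61]
18 [ 86  94  99 102  98 111 109 108 107  94  90  89  81  69  61]
20 [ 87  92  96  98  99 111 110 109 108  95  96  90  81  71  61]
22 [ 87  91  91  90  96 111 109 109 108 112 102  90  82  71  62]
24 [ 88  92  91  95 104 111 109 109 110 122 102  89  82  70  64]
26 [ 90  92  98  96 104 110 110 112 113 112  90  87  85  70  64]
28 [ 87  92  98  93 103 106 106 115 123 121  88  87  86  66  63]
30 [ 87  92  96  96 103  99  92  96 105 100  78  89  86  65  64]
32 [ 86  92  95 100 103 101 100 100 101  95  85  91  84  71  70]
34 [ 84  93  93  80 111 101 100 101 101  94  92  92  84  79  98]
36 [ 84  92  92  92 102 102 102 103 102  88  87  96  85  82  97]
38 [ 85  92  93  96  98  83  89  96 101 105 102  94  84  83  97]
40 [85 92 95 93 82 56 55 55 60 65 86 90 85 79 95]
42 [84 92 97 85 63 69 69 79 82 78 92 90 87 73 91]
```

```bash
python3 -m crank '[[[-1,0,0,0.008,0,0,0],[-1,0,0,0.014,0,0,0],[-1,0,0,0.02,0,0,0],[-1,0,0,0.025,0,0,0],[-1,0,0,0.025,0,0,0]]]'
python3 go.py s 37 0 17
```

```text
t: 8.48
tool_pos: [0.5475, 0.0372, 0.1511]
orientation: [3.001, -0.173, 0.806]
force: [1.8, 2.6, 1.2]
opening: 0.0112
gripper_force: 25.0
t 8.47 tcp [0.5475 0.0372 0.1511] F [1.8 2.6 1.2] shaftF [1.9 2.8 0.3] open 0.0112 gf 25.0 q [ 0.02 -0.48  2.25 -0.09  0.86  1.75] shaftpos mm [37.3  0.3 20.1]
rows:  [-0.0005, 0.0006, 0.0062] [-0.0004, -0.0006, -0.0003] mm [-0.3  0.3  3.1] deg [-0.  -0.1 -0. ]
```

```bash
python3 -m crank '[[[-1,0,-0.0012,0.002,0,0,0],[-1,0,-0.0012,0.004,0,0,0],[-1,0,-0.0012,0.006,0,0,0],[-1,0,-0.0012,0.007,0,0,0],[-1,0,-0.0012,0.007,0,0,0]]]'
python3 go.py s 37 0 16
```

```text
t: 9.1
tool_pos: [0.5488, 0.0372, 0.1475]
orientation: [3.001, -0.173, 0.804]
force: [-0.6, 0.9, -0.4]
opening: 0.0115
gripper_force: 25.0
t 9.1 tcp [0.5488 0.0372 0.1475] F [-0.6  0.9 -0.4] shaftF [-0.8  0.8 -0. ] open 0.0115 gf 25.0 q [ 0.02 -0.47  2.24 -0.09  0.85  1.75] shaftpos mm [36.6  0.5 16.5]
rows:  [0.0008, 0.001, 0.0009] [0.0001, 0.0001, -0.0002] mm [0.4 0.5 0.5] deg [ 0.  0. -0.]
```

```bash
python3 -m crank '[[[-1,0,0,0.001,0,0,0],[-1,0,0,0.002,0,0,0],[-1,0,0,0.002,0,0,0],[-1,0,0,0.002,0,0,0],[-1,0,0,0.002,0,0,0]]]'
python3 go.py
python3 -m crank '[[[-0.5,0,0,0,0,0,0],[-0.5,0,0,0,0,0,0],[-0.5,0,0,0,0,0,0],[-0.5,0,0,-0.02,0,0,0],[-0.5,0,0,-0.06,0,0,0]]]'
python3 go.py
```

```text
t: 9.72
tool_pos: [0.5494, 0.0372, 0.1469]
orientation: [3.001, -0.173, 0.804]
force: [-2.3, 1.1, 0.6]
opening: 0.0118
gripper_force: 25.0
t 9.72 tcp [0.5494 0.0372 0.1469] F [-2.3  1.1  0.6] shaftF [-1.8  0.8  1.7] open 0.0118 gf 25.0 q [ 0.02 -0.47  2.24 -0.09  0.85  1.75] shaftpos mm [36.8  0.5 15.6]
t: 10.35
tool_pos: [0.5337, 0.0389, 0.1726]
orientation: [3.002, -0.173, 0.802]
force: [-0.2, -0.5, -0.3]
opening: 0.0236
gripper_force: 0.0
t 10.35 tcp [0.5337 0.0389 0.1726] F [-0.2 -0.5 -0.3] shaftF [-0.3 -0.5 -0.1] open 0.0236 gf 0.0 q [ 0.03 -0.55  2.25 -0.09  0.92  1.75] shaftpos mm [36.   0.4 45.8]
```

```bash
python3 -m crank '[[[0.6,0,0,-0.06,0,0,0],[0.6,0,0,-0.12,0,0,0],[0.6,0,0,-0.16,0,0,0],[0.6,0,0,-0.16,0,-0.08,0],[0.6,0,0,-0.16,0,-0.16,0]]]'
python3 go.py w .453 .2196 .13 .342
```

```text
t: 10.98
tool_pos: [0.4948, 0.0438, 0.2448]
orientation: [3.093, -0.178, 0.425]
force: [0.7, 0.9, 0.5]
opening: 0.0686
gripper_force: 0.0
t 10.97 tcp [0.4948 0.0438 0.2448] F [0.7 0.9 0.5] shaftF [0.7 0.9 0.2] open 0.0686 gf 0.0 q [ 0.01 -0.45  1.99 -0.03  1.34  1.7 ] shaftpos mm [ 38.1   0.8 127.9]
rows:  [-0.1807, -0.3396, 0.1882] [0.0392, -0.171, -0.2889] mm [ -90.3 -169.8   94.1] deg [  3.5 -15.4 -26. ]
```

```bash
python3 - <<'E'
from h import *
from fit import *
p=np.array([.5254,.0394,-.115]); off=np.array([-.1,.47])
im=read_camera("top").mean(2).astype(np.float32)
for x in range(-2,82,3):
    z=22 if 4<x<68 else 16
    q=(proj("top",pt(p,np.array([[x,y,z] for y in range(-14,15,2)])/1e3))+off).astype(np.float32); print(x,cv2.remap(im,q[None,:,0],q[None,:,1],cv2.INTER_LINEAR)[0].astype(int))
E
```

```text
-2 [45 47 48 48 48 47 48 49 50 51 49 47 47 47 46]
1 [46 46 48 60 66 59 53 69 90 80 66 72 73 61 48]
4 [ 46  52  69  82  87 107 123 115 101  98  88  97  98  91  80]
7 [ 46  50  64  79  85  99 121 117 100  96  84  96  98  89  76]
10 [ 46  62  78  86  78  72 105 107 107 108 106 102  98  96  92]
13 [ 48  63  79  88  89  86 106 107 107 108 105  92  80  95  92]
16 [ 46  61  80  88  94  88 104 107 107 108 102  89  91  92  92]
19 [ 50  63  82  88 101 105 107 107 108 109 107  98  94  93  92]
22 [ 48  61  82  86  95 111 110 107 107 109 111  86  95  94  91]
25 [ 50  68  85  87  72  90 108 107 107 109 116  74  90  95  90]
28 [ 50  69  83  89  71  79 106 107 108 109 120  84  84  93  89]
31 [ 53  69  82  90  79  74 106 107 107 109 107  91  88  94  89]
34 [ 55  72  83  92  96  87 107 107 108 109 100  91  93  91  91]
37 [ 51  69  83  89  98  92 106 108 108 109  92  74  95  93  90]
40 [ 58  72  85  87  93 109 110 108 109 110 107  99 101  92  87]
43 [ 65  73  87  89  76 103 110 108 109 111 110  89  96  93  87]
46 [ 64  73  85  92  75  94 110 109 109 111 120  99  97  94  85]
49 [ 64  78  84  95  90  94 108 109 109 111 113 101  95  93  86]
52 [ 64  77  84  94  96  93 108 109 110 111  99  92  91  92  86]
55 [ 65  77  86  89  92  92 108 109 110 111 105 103 100  93  89]
58 [ 62  72  88  88  84 109 109 109 110 111 103  95  97  92  88]
61 [ 76  78  88  93  94 125 115 109 110 112 108  95  96  93  86]
64 [ 92  82  87  99  82  99 106 108 111 116 115  87  94  93  83]
67 [ 86  82  86  99  96  95 105 109 108 111 122  96  93  93  84]
70 [ 79  85  89  96  98  98 101 101 100 103  93  99  97  91  84]
73 [ 85  81  89  96 101 104 106 107 106 104 102 101  98  91  84]
76 [ 85  82  90  97 102 104 106 107 106 105 102 100  97  90  80]
79 [ 82  82  90  97 101 104 106 106 106 105 103 100  97  90  78]
```

```bash
python3 -m crank '[[[0.6,-0.03,-0.07,0,0.008,-0.034,-0.058],[0.6,-0.07,-0.14,0,0.016,-0.068,-0.116],[0.6,-0.11,-0.21,0.04,0.024,-0.103,-0.174],[0.6,-0.15,-0.28,0.1,0.032,-0.137,-0.232],[0.6,-0.18,-0.34,0.188,0.039,-0.171,-0.289]]]'
python3 go.py w .453 .2196 .08 .342
```

```text
t: 11.65
tool_pos: [0.4541, 0.2213, 0.1286]
orientation: [3.095, 0.539, 0.005]
force: [0.6, -0.5, 1.4]
opening: 0.0746
gripper_force: 0.0
t 11.65 tcp [0.4541 0.2213 0.1286] F [ 0.6 -0.5  1.4] shaftF [ 1.3 -0.4  0.9] open 0.0746 gf 0.0 q [ 0.35 -0.07  1.86 -0.    1.35  1.58] shaftpos mm [-72.6 172.5  57.7]
rows:  [-0.0034, 0.0023, 0.0972] [0.0004, -0.0019, 0.002] mm [-1.7  1.2 48.6] deg [ 0.  -0.2  0.2]
```

```bash
python3 -m crank '[[[0.6,-0.0034,0.0023,0.05,0,0,0],[0.6,-0.0034,0.0023,0.1,0,0,0],[0.6,-0.0034,0.0023,0.13,0,0,0],[0.6,-0.0034,0.0023,0.16,0,0,0],[0.6,-0.0034,0.0023,0.18,0,0,0]]]'
python3 go.py w .453 .2196 .01 .342
```

```text
t: 12.28
tool_pos: [0.4523, 0.2177, 0.0373]
orientation: [3.095, 0.533, -0.0]
force: [-0.3, -0.4, -0.1]
opening: 0.0745
gripper_force: 0.0
t 12.28 tcp [0.4523 0.2177 0.0373] F [-0.3 -0.4 -0.1] shaftF [-0.3 -0.4  0.1] open 0.0745 gf 0.0 q [ 0.35  0.04  1.93 -0.    1.17  1.58] shaftpos mm [-119.5  168.7  -20.8]
rows:  [0.0026, -0.0032, 0.0545] [0.0004, 0.0001, -0.0004] mm [ 1.3 -1.6 27.3] deg [ 0.  0. -0.]
```

```bash
python3 -m crank '[[[0.6,0,-0.001,0.025,0,0,0],[0.6,0,-0.001,0.05,0,0,0],[0.6,0,-0.001,0.054,0,0,0],[0,0,-0.001,0.054,0,0,0],[-1,0,-0.001,0.054,0,0,0]]]' 15
python3 -m crank '[[[-1,0,0,0,0,0,0],[-1,0,0,0,0,0,0],[-1,0,0,0,0,0,0],[-1,0,0,0,0,0,0],[-1,0,0,0,0,0,0]]]' 40
python3 go.py w .453 .2196 .20 .342
```

```text
t: 12.9
tool_pos: [0.4523, 0.2183, 0.0109]
orientation: [3.095, 0.534, 0.0]
force: [-1.9, 4.3, -0.4]
opening: 0.0581
gripper_force: 1.2
t: 13.52
tool_pos: [0.4523, 0.2184, 0.0109]
orientation: [3.095, 0.534, 0.0]
force: [-0.9, 1.6, 5.2]
opening: 0.0577
gripper_force: 40.0
t 13.53 tcp [0.4523 0.2184 0.0109] F [-0.9  1.6  5.2] shaftF [1.6 1.5 5. ] open 0.0577 gf 40.0 q [ 0.35  0.08  1.94 -0.    1.12  1.58] shaftpos mm [-132.7  169.4  -43.5]
rows:  [0.0021, -0.0016, -0.3781] [0.0003, -0.0, -0.0003] mm [   1.    -0.8 -189.1] deg [ 0. -0. -0.]
```

```bash
python3 -m crank '[[[-1,0,0,-0.04,0,0,0],[-1,0,0,-0.12,0,0,0],[-1,0,0,-0.24,0,0,0],[-1,0,0,-0.36,0,0,0],[-1,0,0,-0.46,0,0,0]]]'
python3 go.py s 160 0 30
```

```text
t: 14.15
tool_pos: [0.4516, 0.218, 0.2417]
orientation: [3.095, 0.533, -0.002]
force: [1.2, 0.4, -4.6]
opening: 0.0576
gripper_force: 40.0
t 14.15 tcp [0.4516 0.218  0.2417] F [ 1.2  0.4 -4.6] shaftF [-1.3  0.6 -4.6] open 0.0576 gf 40.0 q [ 0.35 -0.15  1.72 -0.    1.57  1.58] shaftpos mm [-17.9 168.9 156.7]
rows:  [0.2416, 0.4948, 0.0416] [-0.0752, 0.3284, 0.284] mm [120.8 247.4  20.8] deg [-6.8 29.6 25.6]
```

```bash
python3 -m crank '[[[-1,0.05,0.09,0,-0.015,0.065,0.056],[-1,0.1,0.18,0,-0.03,0.13,0.112],[-1,0.15,0.28,0,-0.045,0.195,0.17],[-1,0.2,0.38,0.01,-0.06,0.26,0.226],[-1,0.2416,0.4948,0.0416,-0.0752,0.3284,0.284]]]'
python3 -m crank '[[[-1,0,0,0,0,0,0],[-1,0,0,0,0,0,0],[-1,0,0,0,0,0,0],[-1,0,0,0,0,0,0],[-1,0,0,0,0,0,0]]]'
python3 go.py s 150 0 -18
python3 - <<'E'
from h import *
s=read_state(); A=R.from_rotvec(s["orientation"]).as_matrix()
im=read_camera("top").astype(np.float32)
g=im.mean(2)
for y in range(-28,29,4):  # along hub z (tool -z): rows from top to bottom
    pass
for z in range(28,-29,-3):
    P=s["tool_pos"]+np.array([[30,y,-18-z] for y in range(-28,29,4)])/1e3@A.T
    q=(proj("top",P)+[-.1,.47]).astype(np.float32); print(z,cv2.remap(g,q[None,:,0],q[None,:,1],cv2.INTER_LINEAR)[0].astype(int),np.round(q[7]))
E
```

```text
t: 14.78
tool_pos: [0.6492, 0.0247, 0.2195]
orientation: [3.0, -0.177, 0.81]
force: [2.3, -0.2, -4.5]
opening: 0.0578
gripper_force: 40.0
t: 15.4
tool_pos: [0.6485, 0.0267, 0.2204]
orientation: [3.002, -0.171, 0.806]
force: [-0.5, 0.0, -3.8]
opening: 0.0577
gripper_force: 40.0
t 15.4 tcp [0.6485 0.0267 0.2204] F [-0.5  0.  -3.8] shaftF [-2.3 -0.  -3.1] open 0.0577 gf 40.0 q [-0.01 -0.22  1.92 -0.07  0.92  1.7 ] shaftpos mm [159.8   1.6  29.4]
rows:  [-0.0197, 0.0032, 0.0947] [-0.0007, -0.0007, 0.0005] mm [-9.9  1.6 47.4] deg [-0.1 -0.1  0. ]
28 [131 117 113 123 125 127 126 127 127 126 127 111 107 120 133] [317. 174.]
25 [130 116 114 121 123 123 122 125 125 123 123 112 107 120 123] [317. 173.]
22 [129 115 115 119 121 122 125 126 124 121 121 116 110 121 106] [317. 173.]
19 [128 114 117 120 126 122 129 129 126 120 119 120 115 120 113] [317. 172.]
16 [126 117 119 121 132 122 129 130 127 120 120 120 121 121 129] [317. 172.]
13 [125 121 121 120 121 122 129 130 127 120 118 120 127 125 130] [317. 171.]
10 [124 129 127 115 110 122 129 130 127 121 112 120 126 131 128] [317. 171.]
7 [124 134 13
[... 213 characters left out ...]
]
-2 [123 125 118  92 107 123 127 132 127 123 112 104 120 121 109] [317. 169.]
-5 [121 122 120 100 109 123 127 131 127 124 112 106 121 125 105] [317. 168.]
-8 [119 125 124 107 110 123 127 131 127 125 113 113 121 127 101] [317. 168.]
-11 [118 125 127 115 112 123 127 131 127 126 115 118 121 128 105] [317. 167.]
-14 [117 119 130 119 116 124 127 129 127 128 117 119 125 135 108] [317. 167.]
-17 [116 109 133 120 124 129 129 128 125 136 123 121 130 150 139] [317. 166.]
-20 [113  90 122 125 132 136 135 126 132 142 129 125 146 163 168] [317. 166.]
-23 [101  75 111 131 130 136 139 124 147 133 130 133 163 175 175] [317. 165.]
-26 [ 82  76 115 124 127 132 139 132 156 124 128 153 173 183 181] [317. 165.]
```

```bash
python3 -m crank '[[[-1,0,0,-0.05,0,0.1,0],[-1,0,0,-0.1,0,0.2,0],[-1,0,0,-0.14,0,0.3,0],[-1,0,0,-0.16,0,0.4,0],[-1,0,0,-0.16,0,0.42,0]]]'
python3 go.py s 150 0 -18
python3 - <<'E'
from h import *
s=read_state(); A=R.from_rotvec(s["orientation"]).as_matrix()
P=s["tool_pos"]+np.array([[30,0,-18]])/1e3@A.T; q=proj("top",P)[0]; print(q)
x,y=int(q[0])-24,int(q[1])-18
im=read_camera("top")[y:y+36,x:x+48,::-1].astype(float)
im=np.clip((im-30)*255/170,0,255).astype(np.uint8)
cv2.imwrite("pics/m8.png",cv2.resize(im,(800,600),interpolation=cv2.INTER_CUBIC))
E
```

```text
t: 16.08
tool_pos: [0.6211, 0.0348, 0.3021]
orientation: [2.547, -0.15, 1.722]
force: [0.7, -0.7, -4.0]
opening: 0.0581
gripper_force: 40.0
t 16.07 tcp [0.6211 0.0348 0.3021] F [ 0.7 -0.7 -4. ] shaftF [-1.3 -0.6 -3.8] open 0.0581 gf 40.0 q [ 0.09 -0.79  2.49 -0.65  0.31  2.28] shaftpos mm [176.4   6.4 114.3]
rows:  [-0.2048, 0.0131, 0.1756] [0.0001, -0.4235, -0.0013] mm [-102.4    6.5   87.8] deg [  0.  -38.1  -0.1]
[313.36287758 187.2011451 ]
```

View pics/m8.png

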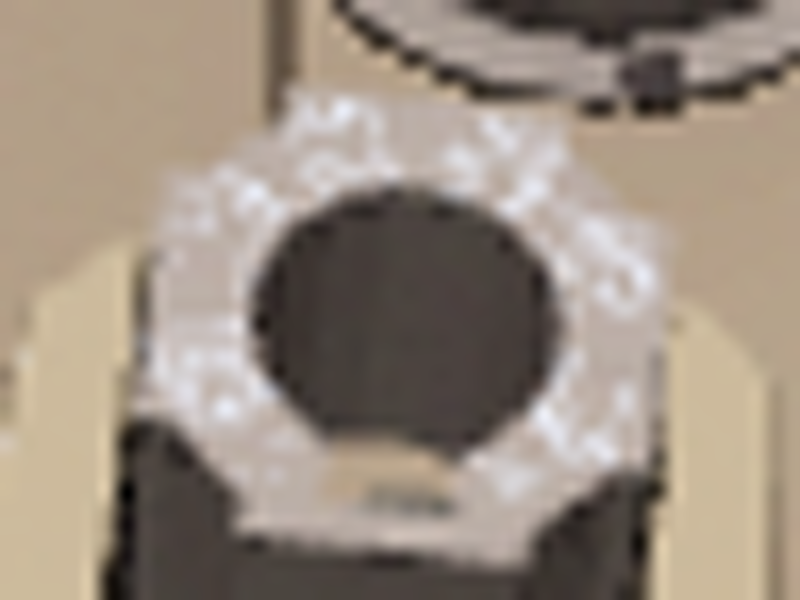

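The last view shows the keyway notch at about (390,470), on the gripper side of the bore, so this is the right hub. I'll return to the approach pose.

```bash
python3 go.py s 170 0 20
```

```text
t 16.12 tcp [0.6203 0.0345 0.2978] F [ 0.6  0.1 -5.4] shaftF [-2.2  0.2 -5. ] open 0.0577 gf 40.0 q [ 0.09 -0.78  2.5  -0.65  0.31  2.28] shaftpos mm [173.5   6.  110.9]
rows:  [-0.117, 0.0119, 0.1393] [0.001, -0.4199, -0.0013] mm [-58.5   5.9  69.6] deg [  0.1 -37.8  -0.1]
```

```bash
python3 -m crank '[[[-1,-0.02,0.003,-0.02,0,-0.1,0],[-1,-0.04,0.006,0,0,-0.2,0],[-1,-0.07,0.009,0.05,0,-0.3,0],[-1,-0.1,0.012,0.1,0.001,-0.4,-0.001],[-1,-0.117,0.012,0.139,0.001,-0.42,-0.001]]]'
python3 -m crank '[[[-1,0,0,0,0,0,0],[-1,0,0,0,0,0,0],[-1,0,0,0,0,0,0],[-1,0,0,0,0,0,0],[-1,0,0,0,0,0,0]]]'
python3 go.py s 155 0 -18
```

```text
t: 16.75
tool_pos: [0.6613, 0.0226, 0.2118]
orientation: [3.007, -0.174, 0.785]
force: [-0.4, -0.1, -3.5]
opening: 0.0576
gripper_force: 40.0
t: 17.38
tool_pos: [0.6598, 0.0227, 0.2138]
orientation: [3.003, -0.174, 0.794]
force: [-0.6, -0.2, -4.8]
opening: 0.0576
gripper_force: 40.0
t 17.38 tcp [0.6598 0.0227 0.2138] F [-0.6 -0.2 -4.8] shaftF [-2.9 -0.2 -3.9] open 0.0576 gf 40.0 q [-0.01 -0.18  1.89 -0.06  0.91  1.7 ] shaftpos mm [166.7  -1.1  17.8]
rows:  [-0.0229, -0.0024, 0.0718] [0.0009, 0.0042, -0.0004] mm [-11.4  -1.2  35.9] deg [ 0.1  0.4 -0. ]
```

```bash
python3 -m crank '[[[-1,-0.01,-0.002,0.03,0.001,0.004,0],[-1,-0.02,-0.003,0.06,0.001,0.004,0],[-1,-0.023,-0.003,0.072,0.001,0.004,0],[-1,-0.023,-0.003,0.072,0.001,0.004,0],[-1,-0.023,-0.003,0.072,0.001,0.004,0]]]'
python3 go.py s 125 0.3 -18
```

```text
t: 18.0
tool_pos: [0.6682, 0.0231, 0.1767]
orientation: [3.002, -0.174, 0.803]
force: [-0.6, -0.7, -4.4]
opening: 0.0578
gripper_force: 40.0
t 18.0 tcp [0.6682 0.0231 0.1767] F [-0.6 -0.7 -4.4] shaftF [-2.6 -0.8 -3.6] open 0.0578 gf 40.0 q [-0.01 -0.13  1.92 -0.07  0.83  1.71] shaftpos mm [155.3   0.2 -18.4]
rows:  [-0.0606, -0.0002, -0.0008] [0.0001, 0.0005, -0.0005] mm [-30.3  -0.1  -0.4] deg [ 0.  0. -0.]
```

```bash
python3 - <<'E'
# hub in hand, top view: lateral position of its sides relative to TCP, and shaft's nose
from h import *
from go import *
s=read_state(); A=R.from_rotvec(s["orientation"]).as_matrix()
g=np.mean([read_camera("top") for _ in range(2)],0).mean(2).astype(np.float32)
for x in(-24,-16):
    ys=np.arange(-40,41,2); P=s["tool_pos"]+np.array([[x,y,-18-16] for y in ys])/1e3@A.T
    q=(proj("top",P)+[-.1,.47]).astype(np.float32); print(x,cv2.remap(g,q[None,:,0],q[None,:,1],cv2.INTER_LINEAR)[0].astype(int))
for x in(78,84):
    P=np.array([sh(x,y,0) for y in range(-24,25,2)]); q=(proj("top",P)+[-.1,.47]).astype(np.float32); print(x,cv2.remap(g,q[None,:,0],q[None,:,1],cv2.INTER_LINEAR)[0].astype(int))
E
```

```text
t 18.0 tcp [0.6682 0.0231 0.1767] F [-0.6 -0.7 -4.4] shaftF [-2.6 -0.8 -3.6] open 0.0578 gf 40.0 q [-0.01 -0.13  1.92 -0.07  0.83  1.71] shaftpos mm [155.3   0.2 -18.4]
-24 [137 141 141 137 133 125 139 139 142 140 139 137 126 112  97  74  50  43
  31  25  21  22  21  23  29  32  37  52  75 101 115  59  33  31  50  76
  61  23  18  19  17]
-16 [65 58 47 43 45 49 54 64 69 68 76 82 73 76 80 71 70 72 76 76 75 80 71 86
 80 68 71 76 77 75 62 42 44 44 39 36 32 31 32 34 36]
78 [ 98  99 100 101 101 102 102 102 102 102 102 102 102 102 102 102 101 101
 101 100 100  99  98  96  95]
84 [ 98  99  99 100 100 101 101 102 102 102 102 102 102 102 102 101 101 101
 101 100  99  98  97  96  96]
```

```bash
python3 -m crank '[[[-1,-0.02,0,-0.0008,0,0,0],[-1,-0.04,0,-0.0008,0,0,0],[-1,-0.056,0,-0.0008,0,0,0],[-1,-0.066,0,-0.0008,0,0,0],[-1,-0.07,0,-0.0008,0,0,0]]]'
python3 go.py s 112 0.3 -18
```

```text
t: 18.73
tool_pos: [0.6371, 0.0267, 0.1587]
orientation: [3.002, -0.174, 0.802]
force: [0.2, -0.7, -4.0]
opening: 0.0579
gripper_force: 40.0
t 18.73 tcp [0.6371 0.0267 0.1587] F [ 0.2 -0.7 -4. ] shaftF [-1.8 -0.7 -3.6] open 0.0579 gf 40.0 q [-0.01 -0.2   2.01 -0.08  0.81  1.72] shaftpos mm [119.2   0.2 -18.4]
rows:  [-0.0144, -0.0002, -0.0007] [0.0001, 0.0011, -0.0005] mm [-7.2 -0.1 -0.3] deg [ 0.   0.1 -0. ]
```

```bash
python3 -m crank '[[[-1,-0.008,0,0,0,0,0],[-1,-0.014,0,0,0,0,0],[-1,-0.02,0,0,0,0,0],[-1,-0.026,0,0,0,0,0],[-1,-0.03,0,0,0,0,0]]]'
python3 go.py s 94 0.3 -18
```

```text
t: 19.35
tool_pos: [0.6249, 0.028, 0.1518]
orientation: [3.001, -0.174, 0.804]
force: [3.4, -3.2, -5.0]
opening: 0.058
gripper_force: 40.0
t 19.35 tcp [0.6249 0.028  0.1518] F [ 3.4 -3.2 -5. ] shaftF [ 0.7 -2.8 -6.2] open 0.058 gf 40.0 q [-0.   -0.23  2.05 -0.08  0.8   1.72] shaftpos mm [ 1.051e+02  1.000e-01 -1.820e+01]
rows:  [-0.0223, -0.0005, -0.0003] [0.0002, 0.0002, -0.0005] mm [-11.1  -0.2  -0.2] deg [ 0.  0. -0.]
```

```bash
python3 -m crank '[[[-1,-0.006,0.0005,0.0005,0,0,0],[-1,-0.012,0.0008,0.0005,0,0,0],[-1,-0.018,0.0008,0.0005,0,0,0],[-1,-0.024,0.0008,0.0005,0,0,0],[-1,-0.03,0.0008,0.0005,0,0,0]]]'
python3 go.py s 80 0.1 -18
```

```text
t: 19.98
tool_pos: [0.613, 0.0296, 0.1453]
orientation: [3.001, -0.174, 0.808]
force: [9.6, -0.0, -3.7]
opening: 0.0576
gripper_force: 40.0
t 19.98 tcp [0.613  0.0296 0.1453] F [ 9.6 -0.  -3.7] shaftF [ 6.4  1.1 -7.9] open 0.0576 gf 40.0 q [-0.   -0.26  2.09 -0.08  0.79  1.73] shaftpos mm [ 91.5   0.4 -17.9]
rows:  [-0.023, 0.0006, 0.0002] [-0.0006, -0.0014, -0.0007] mm [-11.5   0.3   0.1] deg [-0.  -0.1 -0.1]
```

```bash
python3 -m crank '[[[-1,-0.005,0,0,0,0,0],[-1,-0.01,0,0,0,0,0],[-1,-0.015,0,0,0,0,0],[-1,-0.02,0,0,0,0,0],[-1,-0.024,0,0,0,0,0]]]'
python3 go.py s 70 0.1 -18
```

```text
t: 20.6
tool_pos: [0.6038, 0.031, 0.1404]
orientation: [3.0, -0.174, 0.812]
force: [13.9, 0.1, -4.7]
opening: 0.0576
gripper_force: 40.0
t 20.6 tcp [0.6038 0.031  0.1404] F [13.9  0.1 -4.7] shaftF [  9.6   1.7 -11. ] open 0.0576 gf 40.0 q [ 0.   -0.28  2.12 -0.08  0.78  1.73] shaftpos mm [ 81.    0.6 -17.5]
rows:  [-0.022, 0.0011, 0.001] [-0.0009, -0.0031, -0.0008] mm [-11.    0.5   0.5] deg [-0.1 -0.3 -0.1]
```

```bash
python3 -m crank '[[[-1,-0.004,0,0.001,0,-0.002,0],[-1,-0.008,0,0.001,0,-0.003,0],[-1,-0.011,0.001,0.001,0,-0.003,0],[-1,-0.014,0.001,0.001,0,-0.003,0],[-1,-0.016,0.001,0.001,0,-0.003,0]]]'
python3 go.py s 70 0.1 -18
```

```text
t: 21.22
tool_pos: [0.5999, 0.0306, 0.1392]
orientation: [2.999, -0.174, 0.815]
force: [20.8, -3.5, -1.5]
opening: 0.0576
gripper_force: 40.0
t 21.23 tcp [0.5999 0.0306 0.1392] F [20.8 -3.5 -1.5] shaftF [ 17.5  -1.1 -11.8] open 0.0576 gf 40.0 q [ 0.   -0.29  2.13 -0.08  0.78  1.73] shaftpos mm [ 77.   -0.2 -16.6]
rows:  [-0.0141, -0.0006, 0.0028] [-0.0007, -0.0045, -0.0007] mm [-7.  -0.3  1.4] deg [-0.1 -0.4 -0.1]
```

```bash
python3 -m crank '[[[-1,0,-0.0005,0.003,0,-0.003,0],[-1,0,-0.001,0.005,0,-0.004,0],[-1,-0.002,-0.001,0.006,0,-0.004,0],[-1,-0.004,-0.001,0.006,0,-0.004,0],[-1,-0.004,-0.001,0.006,0,-0.004,0]]]' 60
python3 go.py s 70 0.1 -18
```

```text
t: 21.85
tool_pos: [0.5982, 0.031, 0.1345]
orientation: [3.003, -0.174, 0.8]
force: [10.1, -4.4, 3.4]
opening: 0.0578
gripper_force: 60.0
t 21.85 tcp [0.5982 0.031  0.1345] F [10.1 -4.4  3.4] shaftF [10.8 -3.2 -2.3] open 0.0578 gf 60.0 q [ 0.   -0.28  2.13 -0.08  0.78  1.73] shaftpos mm [ 73.2  -0.  -19.8]
rows:  [-0.0065, -0.0002, -0.0036] [-0.0003, 0.0019, -0.0006] mm [-3.2 -0.1 -1.8] deg [-0.   0.2 -0.1]
```

```bash
python3 -m crank '[[[-1,-0.003,0,-0.001,0,0.001,0],[-1,-0.006,0,-0.001,0,0.001,0],[-1,-0.009,0,-0.001,0,0.001,0],[-1,-0.012,0,-0.001,0,0.001,0],[-1,-0.012,0,-0.001,0,0.001,0]]]'
python3 go.py s 66 0.1 -19
```

```text
t: 22.48
tool_pos: [0.5922, 0.0319, 0.1311]
orientation: [3.003, -0.174, 0.8]
force: [10.9, -3.0, 1.0]
opening: 0.0577
gripper_force: 60.0
t 22.48 tcp [0.5922 0.0319 0.1311] F [10.9 -3.   1. ] shaftF [10.2 -1.7 -4.7] open 0.0577 gf 60.0 q [ 0.   -0.3   2.15 -0.08  0.77  1.74] shaftpos mm [ 66.3   0.2 -19.6]
rows:  [-0.0006, 0.0001, -0.0013] [-0.0004, 0.0018, -0.0007] mm [-0.3  0.1 -0.6] deg [-0.   0.2 -0.1]
```

```bash
python3 -m crank '[[[-1,-0.005,0,-0.001,0,0.001,0],[-1,-0.01,0,-0.001,0,0.001,0],[-1,-0.015,0,-0.001,0,0.001,0],[-1,-0.02,0,-0.001,0,0.001,0],[-1,-0.024,0,-0.001,0,0.001,0]]]'
python3 go.py s 45 0.1 -18.5
```

```text
t: 23.1
tool_pos: [0.5811, 0.0334, 0.125]
orientation: [3.003, -0.174, 0.801]
force: [10.1, -1.8, -2.0]
opening: 0.0579
gripper_force: 60.0
t 23.1 tcp [0.5811 0.0334 0.125 ] F [10.1 -1.8 -2. ] shaftF [ 7.9 -0.6 -6.9] open 0.0579 gf 60.0 q [ 0.01 -0.33  2.18 -0.09  0.77  1.74] shaftpos mm [ 53.6   0.4 -19.4]
rows:  [-0.0171, 0.0006, -0.0017] [-0.0006, 0.0015, -0.0008] mm [-8.6  0.3 -0.8] deg [-0.1  0.1 -0.1]
```

```bash
python3 -m crank '[[[-1,-0.005,0,-0.001,0,0.001,0],[-1,-0.01,0,-0.001,0,0.001,0],[-1,-0.015,0,-0.001,0,0.001,0],[-1,-0.02,0,-0.001,0,0.001,0],[-1,-0.024,0,-0.001,0,0.001,0]]]'
python3 go.py s 36 0.1 -18.5
python3 -m crank '[[[-1,-0.003,0,-0.001,0,0.001,0],[-1,-0.006,0,-0.001,0,0.001,0],[-1,-0.009,0,-0.001,0,0.001,0],[-1,-0.012,0,-0.001,0,0.001,0],[-1,-0.012,0,-0.001,0,0.001,0]]]'
python3 go.py s 36 0.1 -18.5
```

```text
t: 23.72
tool_pos: [0.57, 0.0348, 0.1188]
orientation: [3.003, -0.174, 0.801]
force: [12.9, -0.2, -2.6]
opening: 0.0576
gripper_force: 60.0
t 23.73 tcp [0.57   0.0348 0.1188] F [12.9 -0.2 -2.6] shaftF [ 9.8  1.3 -8.7] open 0.0576 gf 60.0 q [ 0.01 -0.36  2.22 -0.09  0.76  1.75] shaftpos mm [ 40.7   0.5 -19.1]
rows:  [-0.0094, 0.0009, -0.0012] [-0.0008, 0.0014, -0.0009] mm [-4.7  0.4 -0.6] deg [-0.1  0.1 -0.1]
t: 24.35
tool_pos: [0.5638, 0.0356, 0.1154]
orientation: [3.004, -0.175, 0.801]
force: [10.0, 0.8, -5.7]
opening: 0.0578
gripper_force: 60.0
t 24.35 tcp [0.5638 0.0356 0.1154] F [10.   0.8 -5.7] shaftF [ 5.7  1.9 -9.8] open 0.0578 gf 60.0 q [ 0.01 -0.37  2.24 -0.09  0.76  1.75] shaftpos mm [ 33.6   0.6 -19. ]
rows:  [0.0048, 0.0011, -0.0009] [-0.0008, 0.0016, -0.0009] mm [ 2.4  0.5 -0.5] deg [-0.1  0.1 -0.1]
```

```bash
python3 -m crank '[[[-1,-0.005,0,-0.001,0,0,0],[-1,-0.01,0,-0.001,0,0,0],[-1,-0.014,0,-0.001,0,0,0],[-1,-0.018,0,-0.001,0,0,0],[-1,-0.02,0,-0.001,0,0,0]]]'
python3 go.py
python3 -m crank '[[[-1,-0.004,0,-0.001,0,0,0],[-1,-0.008,0,-0.001,0,0,0],[-1,-0.012,0,-0.001,0,0,0],[-1,-0.014,0,-0.001,0,0,0],[-1,-0.016,0,-0.001,0,0,0]]]'
python3 go.py s 30 0 -19
```

```text
t: 24.98
tool_pos: [0.555, 0.0367, 0.1108]
orientation: [3.004, -0.175, 0.801]
force: [13.0, 1.2, -7.1]
opening: 0.0577
gripper_force: 60.0
t 24.98 tcp [0.555  0.0367 0.1108] F [13.   1.2 -7.1] shaftF [  7.5   2.7 -12.6] open 0.0577 gf 60.0 q [ 0.02 -0.4   2.26 -0.09  0.76  1.76] shaftpos mm [ 23.6   0.7 -18.5]
t: 25.6
tool_pos: [0.5481, 0.0376, 0.1074]
orientation: [3.004, -0.175, 0.802]
force: [15.4, 3.4, -9.2]
opening: 0.0576
gripper_force: 60.0
t 25.6 tcp [0.5481 0.0376 0.1074] F [15.4  3.4 -9.2] shaftF [  8.3   5.2 -15.4] open 0.0576 gf 60.0 q [ 0.02 -0.41  2.28 -0.1   0.76  1.76] shaftpos mm [ 15.9   0.9 -17.9]
rows:  [0.0282, 0.0017, 0.0021] [-0.0011, 0.0011, -0.0011] mm [14.1  0.8  1. ] deg [-0.1  0.1 -0.1]
```

```bash
python3 -m crank '[[[-1,-0.003,-0.001,0.002,0,0,0],[-1,-0.006,-0.001,0.003,0,0,0],[-1,-0.009,-0.001,0.004,0,0,0],[-1,-0.012,-0.001,0.004,0,0,0],[-1,-0.014,-0.001,0.004,0,0,0]]]'
python3 go.py s 30 0 -19
```

```text
t: 26.22
tool_pos: [0.5441, 0.0381, 0.1042]
orientation: [3.002, -0.175, 0.806]
force: [5.5, -2.5, 4.4]
opening: 0.0578
gripper_force: 60.0
t 26.23 tcp [0.5441 0.0381 0.1042] F [ 5.5 -2.5  4.4] shaftF [ 7.2 -1.9  1. ] open 0.0578 gf 60.0 q [ 0.02 -0.43  2.3  -0.1   0.75  1.77] shaftpos mm [ 10.8   0.9 -18.7]
rows:  [0.0384, 0.0017, 0.0006] [-0.0007, -0.0004, -0.0013] mm [19.2  0.9  0.3] deg [-0.1 -0.  -0.1]
```

```bash
python3 -m crank '[[[-1,-0.004,0,-0.001,0,0,0],[-1,-0.008,0,-0.0015,0,0,0],[-1,-0.012,0,-0.002,0,0,0],[-1,-0.016,0,-0.002,0,0,0],[-1,-0.018,0,-0.002,0,0,0]]]'
python3 go.py s 30 0 -18
```

```text
t: 26.85
tool_pos: [0.5377, 0.0391, 0.1011]
orientation: [3.001, -0.176, 0.813]
force: [35.3, -2.2, -14.5]
opening: 0.0578
gripper_force: 60.1
t 26.85 tcp [0.5377 0.0391 0.1011] F [ 35.3  -2.2 -14.5] shaftF [ 23.4   1.9 -30.2] open 0.0578 gf 60.1 q [ 0.03 -0.45  2.32 -0.1   0.75  1.77] shaftpos mm [  3.7   1.1 -18.1]
rows:  [0.0527, 0.002, -0.0] [-0.0011, -0.0034, -0.0016] mm [26.4  1.  -0. ] deg [-0.1 -0.3 -0.1]
```

```bash
python3 -m crank '[[[-1,0.008,0,0.003,0,0,0],[-1,0.018,0,0.003,0,0,0],[-1,0.028,0,0.003,0,0,0],[-1,0.036,0,0.003,0,0,0],[-1,0.04,0,0.003,0,0,0]]]'
python3 go.py s 30 0.5 -18
```

```text
t: 27.48
tool_pos: [0.5536, 0.0368, 0.1094]
orientation: [3.002, -0.175, 0.804]
force: [-3.9, -3.6, 12.1]
opening: 0.0574
gripper_force: 60.0
t 27.48 tcp [0.5536 0.0368 0.1094] F [-3.9 -3.6 12.1] shaftF [ 3.  -4.  12.2] open 0.0574 gf 60.0 q [ 0.02 -0.4   2.27 -0.1   0.75  1.76] shaftpos mm [ 21.8   0.6 -19. ]
rows:  [0.0165, 0.0002, -0.002] [-0.0003, 0.0002, -0.0011] mm [ 8.2  0.1 -1. ] deg [-0.   0.  -0.1]
```

```bash
python3 -m crank '[[[-1,0.006,0,-0.001,0,0,0],[-1,0.012,0,-0.002,0,0,0],[-1,0.016,0,-0.003,0,0,0],[-1,0.018,0,-0.003,0,0,0],[-1,0.018,0,-0.003,0,0,0]]]'
python3 go.py
python3 -m crank '[[[-1,0.002,0,0,0,0,0],[-1,0.004,0,0,0,0,0],[-1,0.006,0,0,0,0,0],[-1,0.006,0,0,0,0,0],[-1,0.006,0,0,0,0,0]]]'
python3 go.py s 30 0.5 -18
```

```text
t: 28.1
tool_pos: [0.5587, 0.036, 0.1123]
orientation: [3.003, -0.174, 0.797]
force: [-3.1, -3.8, 8.5]
opening: 0.0577
gripper_force: 60.0
t 28.1 tcp [0.5587 0.036  0.1123] F [-3.1 -3.8  8.5] shaftF [ 1.9 -4.1  8.7] open 0.0577 gf 60.0 q [ 0.02 -0.38  2.25 -0.09  0.76  1.75] shaftpos mm [ 27.6   0.4 -19.1]
t: 28.72
tool_pos: [0.5607, 0.0359, 0.1131]
orientation: [3.004, -0.174, 0.795]
force: [-4.4, -1.6, 7.1]
opening: 0.0577
gripper_force: 60.0
t 28.73 tcp [0.5607 0.0359 0.1131] F [-4.4 -1.6  7.1] shaftF [-0.1 -2.1  8.2] open 0.0577 gf 60.0 q [ 0.02 -0.38  2.24 -0.09  0.76  1.75] shaftpos mm [ 29.8   0.6 -19.3]
rows:  [0.0005, 0.0002, -0.0027] [-0.0001, 0.004, -0.0005] mm [ 0.2  0.1 -1.3] deg [-0.   0.4 -0. ]
```

```bash
python3 -m crank '[[[-1,0.002,0,-0.002,0,0.003,0],[-1,0.004,0,-0.004,0,0.003,0],[-1,0.007,0,-0.004,0,0.003,0],[-1,0.01,0,-0.004,0,0.003,0],[-1,0.01,0,-0.004,0,0.003,0]]]'
python3 go.py s 30 0.5 -18
```

```text
t: 29.35
tool_pos: [0.5609, 0.0358, 0.1134]
orientation: [3.005, -0.174, 0.79]
force: [-8.2, 2.7, -6.0]
opening: 0.0577
gripper_force: 60.0
t 29.35 tcp [0.5609 0.0358 0.1134] F [-8.2  2.7 -6. ] shaftF [-10.3   1.7  -0.9] open 0.0577 gf 60.0 q [ 0.02 -0.37  2.24 -0.09  0.77  1.75] shaftpos mm [ 30.1   0.5 -19.2]
rows:  [-0.0003, -0.0, -0.0025] [0.0002, 0.0059, -0.0003] mm [-0.2 -0.  -1.2] deg [ 0.   0.5 -0. ]
```

The hub resists pulling at x = 30 mm, so the catch is holding it. I'll ease off, release and retract.

```bash
python3 -m crank '[[[-1,-0.004,0,0,0,0.002,0],[-1,-0.008,0,0,0,0.004,0],[-1,-0.008,0,0,0,0.004,0],[-1,-0.008,0,0,0,0.004,0],[-1,-0.008,0,0,0,0.004,0]]]' 20
python3 go.py
python3 -m crank '[[[0.6,0,0,0,0,0,0],[0.6,0,0,0,0,0,0],[0.6,0,0,0,0,0,0],[0.6,0,0,0,0,0,0],[0.6,0,0,0,0,0,0]]]'
python3 go.py s 30 0.5 70
```

```text
t: 29.98
tool_pos: [0.5602, 0.0358, 0.1143]
orientation: [2.999, -0.174, 0.81]
force: [5.6, 1.1, -11.8]
opening: 0.0582
gripper_force: 20.0
t 29.98 tcp [0.5602 0.0358 0.1143] F [  5.6   1.1 -11.8] shaftF [ -1.2   1.8 -13. ] open 0.0582 gf 20.0 q [ 0.02 -0.39  2.25 -0.1   0.75  1.76] shaftpos mm [ 30.    0.4 -18.1]
t: 30.6
tool_pos: [0.5607, 0.0357, 0.1152]
orientation: [2.999, -0.174, 0.812]
force: [-0.5, 0.3, -0.3]
opening: 0.0744
gripper_force: 0.0
t 30.6 tcp [0.5607 0.0357 0.1152] F [-0.5  0.3 -0.3] shaftF [-0.6  0.3 -0. ] open 0.0744 gf 0.0 q [ 0.02 -0.39  2.25 -0.1   0.76  1.76] shaftpos mm [ 30.8   0.4 -17.6]
rows:  [-0.0007, -0.0002, -0.1752] [0.0001, -0.0032, -0.0005] mm [ -0.4  -0.1 -87.6] deg [ 0.  -0.3 -0. ]
```

```bash
python3 -m crank '[[[0.6,0,0,-0.04,0,0,0],[0.6,0,0,-0.09,0,0,0],[0.6,0,0,-0.15,0,0,0],[0.6,0,0,-0.19,0,-0.06,0],[0.6,0,0,-0.2,0,-0.12,0]]]'
python3 -m crank '[[[0.6,-0.1,0,-0.04,0,-0.05,0],[0.6,-0.16,0.1,-0.08,0,-0.1,0],[0.6,-0.2,0.2,-0.08,0,-0.15,0],[0.6,-0.2,0.3,-0.08,0,-0.2,0],[0.6,-0.2,0.4,-0.08,0,-0.2,0]]]'
python3 go.py
python3 - <<'E'
from h import *
from go import sh
for n,off in(("top",[-.1,.47]),("side",[-.4,-.45])):
    g=np.mean([read_camera(n) for _ in range(2)],0).mean(2).astype(np.float32); print(n)
    for x in range(-12,106,4):
        z=29 if x<=60 else 16
        P=np.array([sh(x,y,z) for y in range(-30,31,4)]); q=(proj(n,P)+off).astype(np.float32); print(x,cv2.remap(g,q[None,:,0],q[None,:,1],cv2.INTER_LINEAR)[0].astype(int))
E
```

```text
t: 31.22
tool_pos: [0.5109, 0.0418, 0.204]
orientation: [3.073, -0.177, 0.529]
force: [-0.5, -0.5, -1.9]
opening: 0.0743
gripper_force: 0.0
t: 31.85
tool_pos: [0.3805, -0.1464, 0.2058]
orientation: [3.135, -0.181, 0.039]
force: [1.5, 0.2, -0.1]
opening: 0.0741
gripper_force: 0.0
t 31.85 tcp [ 0.3805 -0.1464  0.2058] F [ 1.5  0.2 -0.1] shaftF [ 1.3  0.4 -0.8] open 0.0741 gf 0.0 q [-0.5  -0.44  2.02  0.01  1.53  1.18] shaftpos mm [ -60.8 -201.2  139.9]
t 31.85 tcp [ 0.3805 -0.1464  0.2058] F [ 1.5  0.2 -0.1] shaftF [ 1.3  0.4 -0.8] open 0.0741 gf 0.0 q [-0.5  -0.44  2.02  0.01  1.53  1.18] shaftpos mm [ -60.8 -201.2  139.9]
top
-12 [75 74 67 36 36 32 32 28 41 31 36 41 40 42 74 74]
-8 [74 60 41 35 27 35 43 47 51 50 44 38 33 27 50 74]
-4 [82 39 37 36 41 45 49 51 52 50 51 48 46 36 52 74]
0 [107  46  38  35  47  69  56  57  56  63  55  53  44  41  50  91]
4 [ 90  43  35  45  90 130 131 130 128 126 124 132 109  45  36  99]
8 [101  82  92 106 115 132 131 130 130 131 132 132 123 101  56 102]
12 [106  91 120 106 119 132 131 130 130 130 132 132 111 116 116 127]
16 [ 66  91 123 106 113 131 131 1
[... 2930 characters left out ...]
101  95]
68 [159 160 159 158 158 152 126 113 107 101 111 121 113 100  90  82]
72 [159 159 159 158 157 150 128 127 127 127 127 123 112 101  87  77]
76 [158 158 158 157 157 148 128 127 128 127 128 123 112 100  87  89]
80 [157 158 157 157 157 148 128 127 128 129 129 123 111  99  87  96]
84 [157 157 157 156 156 148 127 128 129 128 129 123 111  99  86  96]
88 [156 156 157 156 157 149 132 137 144 149 145 132 118 105  92 101]
92 [156 156 156 156 156 152 139 143 152 164 162 143 127 115 104 122]
96 [156 156 156 156 156 155 150 145 150 158 156 138 122 108 112 148]
100 [155 156 156 156 156 156 155 154 153 153 154 149 134 125 142 158]
104 [156 156 156 155 155 156 155 156 156 155 157 156 149 133 143 159]
```

Both views show the hub spanning x ≈ 1 to 61 mm on the shaft, upright and against the collar. The robot is clear, so I'm handing in.

```bash
python3 -c "from plant import close_job; print(close_job())"
```

```text
the job is handed in; nothing more can be done
None
```

The job is handed in at about 32 s. The key is down in the shaft slot, and the hub with the keyway is home against the collar: it held against an 8 N pull, so the catch is engaged, and both have been let go. The robot is clear, and it gripped nothing else on the shelf.

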